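Lay a fire-brick baffle on the slide-out hearth of a bench oven

ROBOT

A 6-joint arm with a two-finger parallel gripper is mounted at the origin on the work surface. World frame = base frame: x ahead of the robot, y to its left, z up, the work surface at z = 0. Lengths are in m, angles in rad, forces in N, time in s.
With the tool pointing down it reaches from about 0.35 to 0.875 m from the base axis. Payload 15.5 kg.
Tool frame: the origin (TCP) lies midway between the tips of the shut fingers; the grasp point (between the pads) lies 19 mm behind it; y points along the fingers, z is the direction in which the jaws open and shut, and the axes are right-handed (so a half turn about y gives the same grasp; the last joint's range is limited). The gripper opens to 85 mm and grips with 20 to 120 N. Pads are 22 mm wide; open, the fingers measure 114 mm over their backs; the gripper's body (76 mm by 85 mm) begins 54 mm behind the grasp point. The pads swing forward as they close: fully open they stand 13 mm farther back than shut.
Start: joints at [1.054, 0.494, 1.345, -0, 1.302, -0.096], TCP at [0.255, 0.57, 0.231] pointing down, gripper open.
Joint ranges: [-2.91, 2.91], [-0.82, 2.16], [0.22, 2.67], [-1.22, 4.37], [0.12, 2.79], [-3.08, 3.08]. Speed limits (rad/s): [1.89, 1.89, 2.57, 3.01, 3.01, 3.01].

INTERFACE

Orientations are given as a rotation vector (axis times angle).
In Python, from plant import bot gives the robot as it stands.
- The arm moves only by the shell command python3 -m pendant 'ROWS'. ROWS is JSON, a list of rows, each a list of 7 numbers: the shift along the tool's x, y, z in cm, then the turn, a rotation vector about the tool's x, y, z in rad, then the finger opening in cm, from 0 to 8.54. In form: [[dx, dy, dz, wx, wy, wz, claw], ...]. A call has 1 to 12 rows; each row is the pose to reach, as a shift and turn from the pose commanded when the call began, along the tool's axes at that moment; what a row does not reach only later rows make up. A row lasts 1/10 s, in which the tool goes at most 50 mm and 8.59 degrees, less where a joint would pass 70% of its speed; a pose out of reach is approached as far as the arm can. A call with a gripper value outside its range is refused whole. The fingers move at their own pace and stop on an object; the grip force is fixed at half the most. Time passes only in rows, so rows that repeat a pose let the fingers close. It gives the time, the measured TCP pose, the force and the opening at its end, in the units of the state.
- bot.sense(): the state, without advancing time (a new reading comes with each control period).
- bot.capture(name): name is "scene" or "top"; returns the picture (384x512x3 uint8, red, green, blue); there is no depth.
- bot.get_calibration(name): a dict with "fovy" (degrees; the focal length in pixels is half the picture's height over the tangent of half this angle, whatever the lens; pixels are square), "cx", "cy" (the principal point, pixels), "camera_from_world" (4x4, takes a point from world to camera coordinates). Camera axes: x right, y up, looking along -z (the intrinsics and any distortion apply to the point x, -y, -z); pixel columns grow to the right and rows downward; lengths in m; the calibration is good to about 2 mm. A picture is of the moment at which its call begins. get_calibration takes no time and is no camera call.
- bot.close_job(): hands the job in, once; it reports no verdict.
Trained networks look in the newest picture that a camera, given by its name, has taken for a name from the list of things; names that differ only in an ending like _2 or _b are one class to them, and where a whole thing is asked for, a point or a joint stands for the part that bears it (a point fixed in the world has none). Each returns a list of dicts, best first, with "confidence" (0 to 1); they miss things now and then, are a little off and sometimes report something else, mostly with a low value. They report only what shows in the picture. A call takes as long as a camera call. They do not tell look-alikes from the thing itself.
- bot.boxes_of(target, camera): "xyz" ([x, y, z] in m, in world coordinates, good to about 4 mm: the middle of the surface that is visible of it).
- bot.place_of(target, camera): "xyz" ([x, y, z] in m, in world coordinates, good to about 4 mm: a listed point, or the origin of a listed thing).
The state is a dict: "clock": time; "joints": joint angles; "joint_vel": joint speeds; "effort": joint torques, N m; "ee_pos": TCP position; "tool_rot": TCP orientation; "contact_force": force on the tool from outside, world axes, zero at the start; "torque": the same for the moment, N m; "width": finger opening in m.
Only numpy, scipy, OpenCV 4.12 (cv2) and the standard library are available. Lean on these libraries where they do the work, as an engineer would, in place of code of your own. Each camera call takes 0.05 s, during which the arm holds its last target.

TASK

Pull the oven's hearth out on its slides until it locks, then lay all the loose fire bricks as the next course in running bond on the row of bricks set in the hearth: each brick lengthways in line with the row and centred over a seam between two of its bricks. Then press the release, push the hearth fully home with the bricks still in place, and leave the things standing about on the bench alone.

Things in the scene. Friction and masses are not known exactly. Their poses are not given: they have to be found in the camera images.
- oven: The bench oven: fixed grey sheet-metal case 450 wide x 340 deep x 140 mm high, open at the front, with a clear window in its top; origin under its centre, x points level from front to back. With the hearth locked out the case front stands 0.13 m behind the row of bricks, and the inner face of the front panel 0.13 m before it.
- hearth (a joint): How far the hearth is drawn out, m: 0 = fully home, 0.27 = end stop; starts at 0 to 0.05. From 0.262 on a catch locks it against going back. It is a chassis on slides: front panel 450 wide, 22 thick, 20 to 135 mm above the table; level hearth behind it, 300 deep, 400 wide, 75 mm above the table. About 4 N friction (8 N at the catch); stays where left.
- handle (a point): Middle of the handle on the front panel: level round steel bar 12 mm thick, 110 mm long, along the panel (this point's y axis), 115 mm above the table, 45 mm before the panel's face, with a leg back to the panel at each end. Axes as for seam_mid.
- release (a joint): How far the release is pressed down, m: 0 = up, 0.012 = fully down (sprung, about 5 N). From 0.010 on the catch is free. Keep it down while the hearth is pushed back the first 15 mm; then it may come up. When the hearth is pulled out, the release dips by itself as the catch passes its pin.
- release_top (a point): Centre of the top of the release, a black cap (70 mm along the panel x 40 mm) on a dark box before the panel's face, 115 mm along it from the handle, nearer the robot. Top 115 mm above the table when up; pressed straight down. Its centre is 22 mm before the face; the panel rises 20 mm above it, so a finger on the cap can also push the panel. Axes as for seam_mid.
- seam_mid (a point): Middle of the middle seam of the bottom course, on the hearth surface; moves with the hearth. The course is six buff bricks (60 x 36 mm from above) end to end, set flush in the grey hearth with 5 mm seams, pitch 65 mm: five seams. Axes: x level into the oven (the hearth is pulled out along -x), y along the row away from the robot, z up.
- seam1 (a point): The middle of another seam of the row, on the hearth surface, at y = -130 mm in the frame of seam_mid.
- seam2 (a point): The middle of another seam of the row, on the hearth surface, at y = -65 mm in the frame of seam_mid.
- seam4 (a point): The middle of another seam of the row, on the hearth surface, at y = +65 mm in the frame of seam_mid.
- seam5 (a point): The middle of another seam of the row, on the hearth surface, at y = +130 mm in the frame of seam_mid.
- brick1: A loose buff fire brick, 60 long x 36 x 36 mm (square section), about 120 g; origin at its centre, x along its length. It starts lying on the table beside the oven. All the bricks are alike; four or five are there, a missing one reads None.
- brick2: A loose buff fire brick, 60 long x 36 x 36 mm (square section), about 120 g; origin at its centre, x along its length. It starts lying on the table beside the oven. All the bricks are alike; four or five are there, a missing one reads None.
- brick3: A loose buff fire brick, 60 long x 36 x 36 mm (square section), about 120 g; origin at its centre, x along its length. It starts lying on the table beside the oven. All the bricks are alike; four or five are there, a missing one reads None.
- brick4: A loose buff fire brick, 60 long x 36 x 36 mm (square section), about 120 g; origin at its centre, x along its length. It starts lying on the table beside the oven. All the bricks are alike; four or five are there, a missing one reads None.
- brick5: A loose buff fire brick, 60 long x 36 x 36 mm (square section), about 120 g; origin at its centre, x along its length. It starts lying on the table beside the oven. All the bricks are alike; four or five are there, a missing one reads None.
- tumbler: Bystander: a steel drinking cup, 76 mm across, 65 mm high, origin at the centre of its underside. Leave it alone.
- spool: Bystander: a black wire spool, 64 mm across, 50 mm high, origin at the centre of its underside. Leave it alone.
- driver: Bystander: a screwdriver lying on the bench. Leave it alone.
Mind the look-alikes: they are no part of the job. Leave any green look-alike of the brick4 alone.

How it is judged:
On the way, in this order (a step that is already met when the one before it is completed fails the run):
1. the hearth is pulled out and locked, the release up again (value of joint hearth above 0.258 m and value of joint release below 0.004 m), for 0.2 s.
2. with the hearth locked out, all the bricks are laid in running bond and let go (value of joint hearth above 0.255 m and x of brick1 in the frame of seam_mid between -0.01 and 0.01 m and z of brick1 in the frame of seam_mid between 0.012 and 0.024 m and angle between the x axis of each of brick1, brick2, brick3, brick4, brick5 and the y axis of seam_mid, either way round below 0.15 rad and (y of brick1 in the frame of seam_mid between -0.14 and -0.12 m or y of brick1 in the frame of seam_mid between -0.075 and -0.055 m or y of brick1 in the frame of seam_mid between -0.01 and 0.01 m or y of brick1 in the frame of seam_mid between 0.055 and 0.075 m or y of brick1 in the frame of seam_mid between 0.12 and 0.14 m) and linear speed of each of brick1, brick2, brick3, brick4, brick5 below 0.02 m/s and x of brick2 in the frame of seam_mid between -0.01 and 0.01 m and z of brick2 in the frame of seam_mid between 0.012 and 0.024 m and (y of brick2 in the frame of seam_mid between -0.14 and -0.12 m or y of brick2 in the frame of seam_mid between -0.075 and -0.055 m or y of brick2 in the frame of seam_mid between -0.01 and 0.01 m or y of brick2 in the frame of seam_mid between 0.055 and 0.075 m or y of brick2 in the frame of seam_mid between 0.12 and 0.14 m) and x of brick3 in the frame of seam_mid between -0.01 and 0.01 m and z of brick3 in the frame of seam_mid between 0.012 and 0.024 m and (y of brick3 in the frame of seam_mid between -0.14 and -0.12 m or y of brick3 in the frame of seam_mid between -0.075 and -0.055 m or y of brick3 in the frame of seam_mid between -0.01 and 0.01 m or y of brick3 in the frame of seam_mid between 0.055 and 0.075 m or y of brick3 in the frame of seam_mid between 0.12 and 0.14 m) and x of brick4 in the frame of seam_mid between -0.01 and 0.01 m and z of brick4 in the frame of seam_mid between 0.012 and 0.024 m and (y of brick4 in the frame of seam_mid between -0.14 and -0.12 m or y of brick4 in the frame of seam_mid between -0.075 and -0.055 m or y of brick4 in the frame of seam_mid between -0.01 and 0.01 m or y of brick4 in the frame of seam_mid between 0.055 and 0.075 m or y of brick4 in the frame of seam_mid between 0.12 and 0.14 m) and x of brick5 in the frame of seam_mid between -0.01 and 0.01 m and z of brick5 in the frame of seam_mid between 0.012 and 0.024 m and (y of brick5 in the frame of seam_mid between -0.14 and -0.12 m or y of brick5 in the frame of seam_mid between -0.075 and -0.055 m or y of brick5 in the frame of seam_mid between -0.01 and 0.01 m or y of brick5 in the frame of seam_mid between 0.055 and 0.075 m or y of brick5 in the frame of seam_mid between 0.12 and 0.14 m) and contact force between the fingers and brick1 below 0.2 N and contact force between the fingers and brick2 below 0.2 N and contact force between the fingers and brick3 below 0.2 N and contact force between the fingers and brick4 below 0.2 N and contact force between the fingers and brick5 below 0.2 N), for 0.3 s.
3. the release is pressed down while the hearth is out (value of joint release above 0.008 m and value of joint hearth above 0.2 m).
At the end, for the whole second after the job is handed in: Hearth home within 6 mm; each brick present at rest on the row, its centre 18 mm above the hearth within 6 mm, within 10 mm of the row's centre line and, along the row, within 10 mm of a seam, its length within 0.15 rad of the row (value of joint hearth below 0.006 m and x of brick1 in the frame of seam_mid between -0.01 and 0.01 m and z of brick1 in the frame of seam_mid between 0.012 and 0.024 m and angle between the x axis of each of brick1, brick2, brick3, brick4, brick5 and the y axis of seam_mid, either way round below 0.15 rad and (y of brick1 in the frame of seam_mid between -0.14 and -0.12 m or y of brick1 in the frame of seam_mid between -0.075 and -0.055 m or y of brick1 in the frame of seam_mid between -0.01 and 0.01 m or y of brick1 in the frame of seam_mid between 0.055 and 0.075 m or y of brick1 in the frame of seam_mid between 0.12 and 0.14 m) and linear speed of each of brick1, brick2, brick3, brick4, brick5 below 0.02 m/s and x of brick2 in the frame of seam_mid between -0.01 and 0.01 m and z of brick2 in the frame of seam_mid between 0.012 and 0.024 m and (y of brick2 in the frame of seam_mid between -0.14 and -0.12 m or y of brick2 in the frame of seam_mid between -0.075 and -0.055 m or y of brick2 in the frame of seam_mid between -0.01 and 0.01 m or y of brick2 in the frame of seam_mid between 0.055 and 0.075 m or y of brick2 in the frame of seam_mid between 0.12 and 0.14 m) and x of brick3 in the frame of seam_mid between -0.01 and 0.01 m and z of brick3 in the frame of seam_mid between 0.012 and 0.024 m and (y of brick3 in the frame of seam_mid between -0.14 and -0.12 m or y of brick3 in the frame of seam_mid between -0.075 and -0.055 m or y of brick3 in the frame of seam_mid between -0.01 and 0.01 m or y of brick3 in the frame of seam_mid between 0.055 and 0.075 m or y of brick3 in the frame of seam_mid between 0.12 and 0.14 m) and x of brick4 in the frame of seam_mid between -0.01 and 0.01 m and z of brick4 in the frame of seam_mid between 0.012 and 0.024 m and (y of brick4 in the frame of seam_mid between -0.14 and -0.12 m or y of brick4 in the frame of seam_mid between -0.075 and -0.055 m or y of brick4 in the frame of seam_mid between -0.01 and 0.01 m or y of brick4 in the frame of seam_mid between 0.055 and 0.075 m or y of brick4 in the frame of seam_mid between 0.12 and 0.14 m) and x of brick5 in the frame of seam_mid between -0.01 and 0.01 m and z of brick5 in the frame of seam_mid between 0.012 and 0.024 m and (y of brick5 in the frame of seam_mid between -0.14 and -0.12 m or y of brick5 in the frame of seam_mid between -0.075 and -0.055 m or y of brick5 in the frame of seam_mid between -0.01 and 0.01 m or y of brick5 in the frame of seam_mid between 0.055 and 0.075 m or y of brick5 in the frame of seam_mid between 0.12 and 0.14 m)); the robot touches nothing.
It fails at once if the tumbler is moved by more than 3 cm (distance of tumbler from where it was at the start of the episode above 0.03 m).
It fails at once if the spool is moved by more than 3 cm (distance of spool from where it was at the start of the episode above 0.03 m).
It fails at once if the driver is moved by more than 3 cm (distance of driver from where it was at the start of the episode above 0.03 m).
Of brick1, brick2, brick3, brick4, brick5 only 4 to 5 are there at a start; the rules pass over those that are not, and their reading is None.
At some moment in a run one of brick1, brick2, brick3, brick4, brick5 may be knocked a few centimetres aside while the robot is not near it.
Once in a run the grip may slacken for a moment while it holds something.
It also fails if it takes over 210 s, if anything falls off the work surface, if the arm or the gripper's body presses on something with over 40 N, if the wrist force passes 120 N, or if a joint passes its speed limit or range.

## Working session

There is one attempt and no reset: what is moved stays moved. The work goes in short steps, Python scripts to look and compute and a shell command to move; the robot and the scene stay as the last step left them, time stands still between calls to the robot, and variables do not carry over. Pictures are saved under pics/ and viewed, and the job is handed in when it is done.

```bash
ls; mkdir -p pics; python3 - <<'E'
from plant import bot
import cv2, numpy as np
s=bot.sense()
for k,v in s.items(): print(k,np.round(v,4))
for n in ["scene","top"]:
    im=bot.capture(n); cv2.imwrite(f"pics/{n}0.png",cv2.resize(im[:,:,::-1],(800,600),interpolation=cv2.INTER_CUBIC))
    c=bot.get_calibration(n); print(n,c)
E
```

```text
pics
clock 0.0
joints [ 1.0545  0.4942  1.3462  0.      1.3025 -0.0955]
joint_vel [ 0.0008 -0.0008 -0.0005  0.0004  0.001   0.0005]
effort [-3.90000e-03 -8.82151e+01 -3.83868e+01 -4.00000e-04  1.00000e-02
  0.00000e+00]
ee_pos [0.2551 0.5701 0.2307]
tool_rot [-1.5467  0.3305 -0.3298]
contact_force [-0.3027 -0.8349 -0.3158]
torque [ 0.0405 -0.0028  0.0147]
width 0.0853
scene {'fovy': 44.5584518311439, 'cx': 258.14516041545085, 'cy': 192.39815571759507, 'camera_from_world': array([[-0.18495996,  0.9825738 , -0.01839942,  0.13045589],
       [-0.67478054, -0.11336495,  0.72925964,  0.29276181],
       [ 0.71446556,  0.1472994 ,  0.68398965, -1.85117376],
       [ 0.        ,  0.        ,  0.        ,  1.        ]])}
top {'fovy': 46.28947327744961, 'cx': 255.3925489406679, 'cy': 180.00243067435312, 'camera_from_world': array([[ 9.29620780e-03, -9.99956731e-01,  3.40156604e-04,
        -3.99022853e-02],
       [ 9.79532265e-01,  9.17473047e-03,  2.01078009e-01,
        -5.29645297e-01],
       [-2.01072429e-01, -1.53606859e-03,  9.79575173e-01,
        -1.29326410e+00],
       [ 0.00000000e+00,  0.00000000e+00,  0.00000000e+00,
         1.00000000e+00]])}
```

View pics/scene0.png

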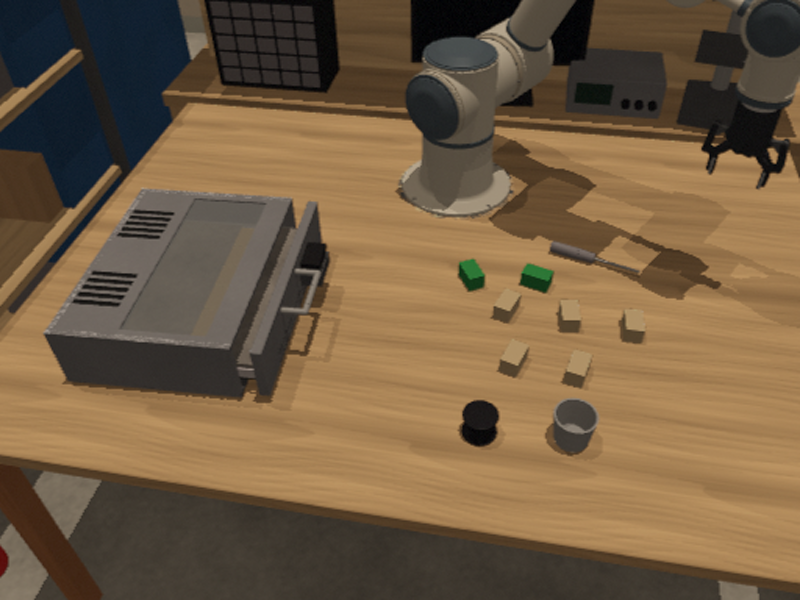

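View pics/top0.png

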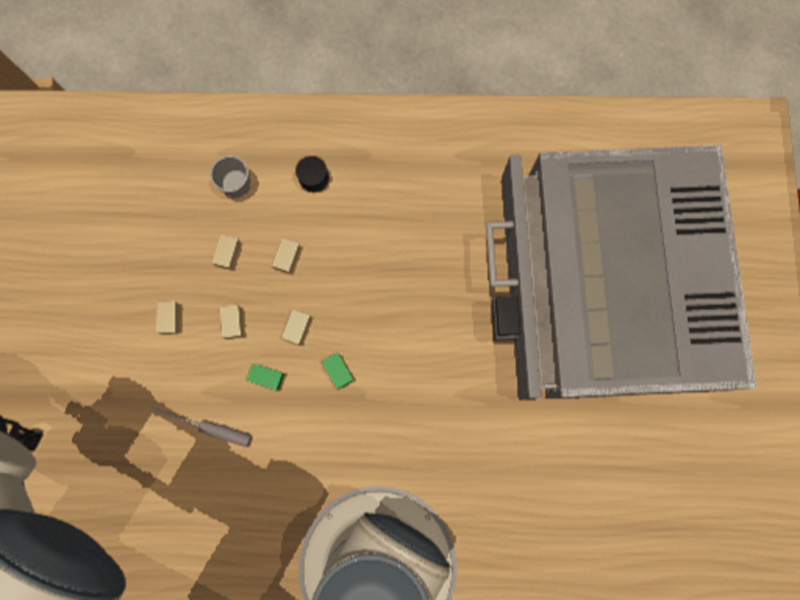

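```bash
cat > h.py <<'E'
from plant import bot
import cv2, numpy as np
from scipy.spatial.transform import Rotation as Rot
def K(n):
    c=bot.get_calibration(n); f=192/np.tan(np.radians(c["fovy"])/2)
    return f,c["cx"],c["cy"],np.array(c["camera_from_world"])
def proj(n,P):
    f,cx,cy,T=K(n); p=np.atleast_2d(P)@T[:3,:3].T+T[:3,3]
    return np.c_[cx+f*p[:,0]/-p[:,2], cy+f*-p[:,1]/-p[:,2]]
def unproj(n,uv,z):
    f,cx,cy,T=K(n); uv=np.atleast_2d(uv).astype(float)
    d=np.c_[(uv[:,0]-cx)/f,-(uv[:,1]-cy)/f,-np.ones(len(uv))]@T[:3,:3]
    o=-T[:3,:3].T@T[:3,3]
    t=(z-o[2])/d[:,2]
    return o+d*t[:,None]
def save(im,name,roi=None,scale=None):
    if roi: x0,y0,x1,y1=roi; im=im[y0:y1,x0:x1]
    s=scale or min(800/im.shape[1],600/im.shape[0])
    cv2.imwrite(f"pics/{name}.png",cv2.resize(im[:,:,::-1],None,fx=s,fy=s,interpolation=cv2.INTER_CUBIC))
def st():
    s=bot.sense(); R=Rot.from_rotvec(s["tool_rot"]); return s,np.array(s["ee_pos"]),R
def down(jaw):  # tool rotation: y down, z (jaw dir) horizontal at world angle jaw
    z=np.array([np.cos(jaw),np.sin(jaw),0]); y=np.array([0,0,-1.]); x=np.cross(y,z)
    return Rot.from_matrix(np.c_[x,y,z])
def jaw():
    s,p,R=st(); z=R.as_matrix()[:,2]; return np.arctan2(z[1],z[0])
def rel(target,Rt=None,wp=()):
    s,p,R=st()
    for t in list(wp)+[target]:
        print("shift cm",np.round(R.inv().apply(np.array(t)-p)*100,2))
    if Rt is not None: print("turn",np.round((R.inv()*Rt).as_rotvec(),3))
def where(extra=""):
    s,p,R=st(); print("t",round(s["clock"],2),"tcp",np.round(p,4),"jaw",round(jaw(),3),"y",np.round(R.as_matrix()[:,1],3),"F",np.round(s["contact_force"],1),"w",round(s["width"],4),"q",np.round(s["joints"],2))
E
python3 - <<'E'
from h import *
where()
bot.capture("top")
for t in ["handle","release_top","seam_mid","oven","tumbler","spool","driver","brick1"]:
    for d in bot.place_of(t,"top")[:7]: print(t,np.round(d["xyz"],4),round(d["confidence"],2))
bot.capture("scene")
for t in ["handle","release_top","oven","brick1"]:
    for d in bot.place_of(t,"scene")[:7]: print("S",t,np.round(d["xyz"],4),round(d["confidence"],2))
E
```

```text
t 0.1 tcp [0.2551 0.5702 0.2308] jaw 1.15 y [-0.001 -0.001 -1.   ] F [-0.3  1.3 -0.5] w 0.0855 q [ 1.05  0.49  1.35  0.    1.3  -0.1 ]
handle [ 0.5679 -0.2013  0.114 ] 0.98
release_top [ 0.4527 -0.231   0.1204] 0.79
seam_mid [ 0.5663 -0.2035  0.1136] 0.35
oven [ 5.413e-01 -4.773e-01 -4.000e-04] 0.66
tumbler [0.7396 0.2994 0.0013] 0.83
spool [0.7531 0.1419 0.0029] 0.97
spool [0.2539 0.3422 0.0023] 0.18
driver [ 0.2545  0.3417 -0.0022] 0.62
brick1 [0.5928 0.3105 0.0158] 0.83
brick1 [0.461  0.4091 0.017 ] 0.76
brick1 [0.45   0.292  0.0151] 0.73
brick1 [0.3494 0.2178 0.016 ] 0.67
brick1 [0.3567 0.0836 0.0205] 0.61
brick1 [0.4437 0.1645 0.0184] 0.55
brick1 [0.5838 0.1866 0.0197] 0.54
S handle [ 0.5696 -0.2046  0.1145] 0.73
S handle [ 0.4591 -0.2311  0.1146] 0.58
S release_top [ 0.4594 -0.2319  0.1132] 0.79
S brick1 [0.5909 0.3085 0.0196] 0.89
S brick1 [0.3486 0.2169 0.0192] 0.84
S brick1 [0.3614 0.0833 0.0171] 0.76
S brick1 [0.4426 0.1682 0.0232] 0.67
S brick1 [0.4602 0.4141 0.0218] 0.59
S brick1 [0.4487 0.2895 0.0193] 0.57
S brick1 [0.5818 0.1874 0.0211] 0.52
```

```bash
python3 - <<'E'
from h import *
im=bot.capture("top"); save(im,"oven1",(300,85,492,265))
im2=bot.capture("scene")
E
```

```text
(no output)
```

View pics/oven1.png

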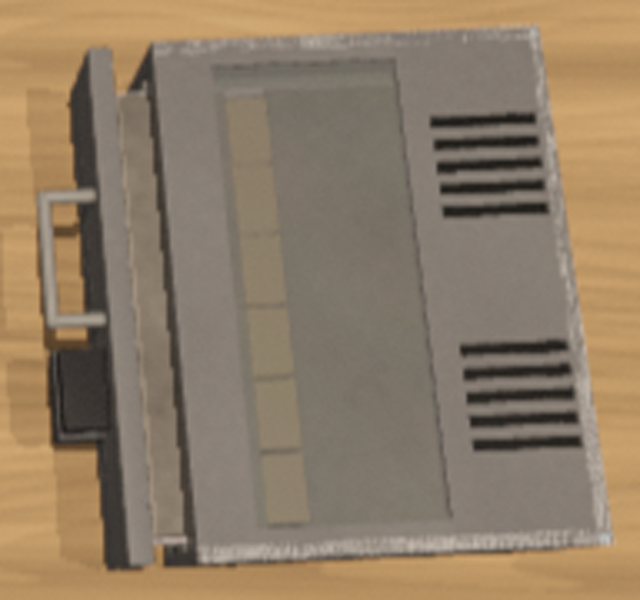

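```bash
python3 - <<'E'
from h import *
def f(pts,z): return unproj("top",np.array(pts)/3.3333+[300,85],z)
def show(n,pts,z):
    P=f(pts,z); d=P[0]-P[1]; print(n,np.round(P[:,:2],4).tolist(),"len",round(np.linalg.norm(d),4),"ang",round(np.arctan2(d[1],d[0]),4))
show("casefront",[(153,44),(197,562)],.14)
show("caseback",[(538,28),(608,543)],.14)
show("rowL",[(228,95),(268,523)],.075)
show("rowR",[(268,93),(307,521)],.075)
show("panelin",[(112,48),(153,562)],.135)
show("panelout",[(90,48),(125,567)],.135)
show("handlebar",[(44,192),(53,326)],.121)
show("cap L",[(58,352),(63,435)],.115)
c=f([(44,192),(53,326)],.121).mean(0); print("handle",c, f([(85,390)],.115))
print("row mid",f([(228,95),(268,523),(268,93),(307,521)],.075).mean(0))
E
```

```text
casefront [[0.758, -0.2964], [0.3112, -0.3182]] len 0.4473 ang 0.0489
caseback [[0.776, -0.634], [0.3296, -0.6541]] len 0.4468 ang 0.0449
rowL [[0.7355, -0.377], [0.3477, -0.3954]] len 0.3883 ang 0.0475
rowR [[0.7378, -0.4136], [0.3497, -0.4291]] len 0.3884 ang 0.0399
panelin [[0.7559, -0.2614], [0.311, -0.2834]] len 0.4454 ang 0.0495
panelout [[0.7557, -0.2421], [0.3068, -0.2605]] len 0.4493 ang 0.0409
handlebar [[0.6283, -0.2014], [0.5097, -0.2071]] len 0.1188 ang 0.0481
cap L [[0.4883, -0.2118], [0.4171, -0.2147]] len 0.0712 ang 0.0408
handle [ 0.56901494 -0.20429113  0.121     ] [[ 0.45570401 -0.23415795  0.115     ]]
row mid [ 0.54264594 -0.40379416  0.075     ]
```

```bash
python3 - <<'E'
from h import *
where(); rel([0.569,-0.204,0.231],down(np.pi/2+0.046),wp=[[0.41,0.18,0.231]])
E
```

```text
t 0.9 tcp [0.2553 0.5705 0.2313] jaw 1.15 y [-0.  0. -1.] F [0.1 0.3 0.5] w 0.0854 q [ 1.05  0.49  1.35  0.    1.3  -0.1 ]
shift cm [ 3.007e+01  3.000e-02 -2.932e+01]
shift cm [ 6.027e+01  3.000e-02 -5.788e+01]
turn [-0.    -0.467 -0.   ]
```

```bash
python3 -m pendant '[[3,0,-3,0,-0.05,0,8],[6,0,-6,0,-0.1,0,7],[9.5,0,-9.2,0,-0.15,0,6],[13,0,-12.5,0,-0.2,0,5],[16.5,0,-16,0,-0.25,0,4],[20,0,-19.3,0,-0.3,0,4],[23.5,0,-22.7,0,-0.35,0,4],[27,0,-26,0,-0.4,0,4],[30.5,0,-29.5,0,-0.467,0,4],[34,0,-32.8,0,-0.467,0,4],[37.5,0,-36,0,-0.467,0,4],[41,0,-39.5,0,-0.467,0,4]]'; python3 - <<'E'
from h import *
where(); rel([0.569,-0.204,0.231],down(np.pi/2+0.046))
E
```

```text
clock: 2.1
ee_pos: [0.4688, 0.0405, 0.2316]
tool_rot: [-1.57, -0.037, 0.036]
contact_force: [1.2, 0.6, -0.0]
width: 0.04
t 2.1 tcp [0.4688 0.0405 0.2316] jaw 1.617 y [ 0.001  0.    -1.   ] F [ 1.2  0.6 -0. ] w 0.04 q [-0.04  0.28  1.71  0.    1.15 -1.66]
shift cm [  8.88   0.06 -24.89]
turn [-0.     0.     0.001]
```

```bash
python3 -m pendant '[[1.6,0,-4.5,0,0,0,4],[3.2,0,-9,0,0,0,4],[4.8,0,-13.5,0,0,0,4],[6.4,0,-18,0,0,0,4],[8,0,-22.5,0,0,0,4],[8.9,0,-24.9,0,0,0,4],[8.9,0,-24.9,0,0,0,4],[8.9,0,-24.9,0,0,0,4]]'; python3 - <<'E'
from h import *
where(); 
im=bot.capture("scene"); save(im,"s1",(120,60,320,280)); 
print(np.round([d["xyz"] for d in bot.place_of("handle","scene")],4))
P=[[0.569,-.204,.115],[.569+.055,-.204+.0025,.115],[.569-.055,-.2065,.115]]
print(proj("scene",P))
E
```

```text
clock: 2.9
ee_pos: [0.5684, -0.2024, 0.231]
tool_rot: [-1.57, -0.035, 0.036]
contact_force: [-0.2, 0.0, -0.7]
width: 0.0401
t 2.9 tcp [ 0.5684 -0.2024  0.231 ] jaw 1.616 y [-0.  0. -1.] F [-0.2  0.  -0.7] w 0.0401 q [-0.44  0.46  1.4   0.    1.28 -2.06]
[[ 0.5677 -0.1996  0.1139]]
[[198.61221264 187.09331678]
 [194.20529164 199.85869962]
 [202.77563453 175.03326981]]
```

View pics/s1.png

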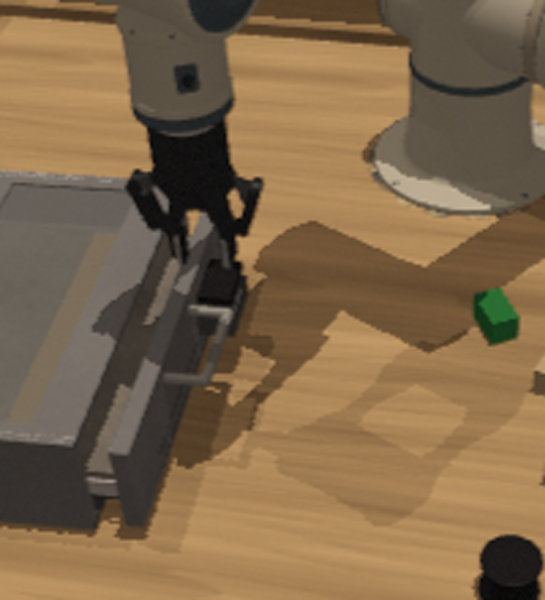

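```bash
python3 -m pendant '[[0,3.5,0,0,0,0,4],[0,7,0,0,0,0,4],[0,10,0,0,0,0,4],[0,12,0,0,0,0,4],[0,13.3,0,0,0,0,4],[0,13.3,0,0,0,0,4],[0,13.3,0,0,0,0,0.5],[0,13.3,0,0,0,0,0.5],[0,13.3,0,0,0,0,0.5],[0,13.3,0,0,0,0,0.5],[0,13.3,0,0,0,0,0.5],[0,13.3,0,0,0,0,0.5]]'; python3 - <<'E'
from h import *
where()
E
```

```text
clock: 4.2
ee_pos: [0.5693, -0.2024, 0.0997]
tool_rot: [-1.571, -0.038, 0.035]
contact_force: [-1.6, 1.0, 8.1]
width: 0.0096
t 4.2 tcp [ 0.5693 -0.2024  0.0997] jaw 1.617 y [ 0.002 -0.001 -1.   ] F [-1.6  1.   8.1] w 0.0096 q [-0.44  0.61  1.54  0.    0.99 -2.06]
```

```bash
python3 -m pendant '[[0,0,0,0,0,0,0.5],[0,0,0,0,0,0,0.5],[0,0,0,0,0,0,0.5]]'; python3 - <<'E'
from h import *
where()
im=bot.capture("scene"); save(im,"s2",(170,120,250,210)); 
E
```

```text
clock: 4.5
ee_pos: [0.5693, -0.2025, 0.0997]
tool_rot: [-1.572, -0.038, 0.035]
contact_force: [-0.8, 0.2, 6.6]
width: 0.0099
t 4.5 tcp [ 0.5693 -0.2025  0.0997] jaw 1.617 y [ 0.002 -0.001 -1.   ] F [-0.8  0.2  6.6] w 0.0099 q [-0.44  0.61  1.54  0.    0.99 -2.06]
```

View pics/s2.png

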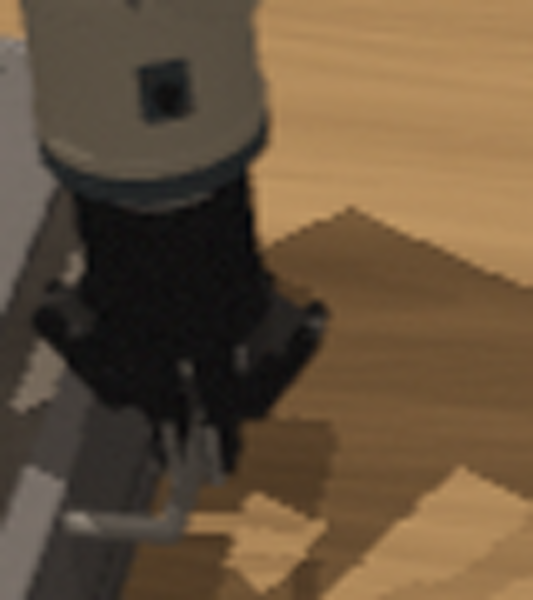

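```bash
python3 -m pendant '[[0,0,0.7,0,0,0,0.5],[0,0,2,0,0,0,0.5],[0,0,3.8,0,0,0,0.5],[0,0,5.6,0,0,0,0.5],[0,0,7.4,0,0,0,0.5],[0,0,9.2,0,0,0,0.5],[0,0,11,0,0,0,0.5],[0,0,12.8,0,0,0,0.5],[0,0,14.6,0,0,0,0.5],[0,0,16.4,0,0,0,0.5],[0,0,17.8,0,0,0,0.5],[0,0,18.5,0,0,0,0.5]]'; python3 - <<'E'
from h import *
where()
im=bot.capture("top"); save(im,"t3",(200,60,492,280)); 
E
```

```text
clock: 5.75
ee_pos: [0.5591, -0.0167, 0.0997]
tool_rot: [-1.571, -0.036, 0.038]
contact_force: [-12.2, -6.3, 17.3]
width: 0.0099
t 5.75 tcp [ 0.5591 -0.0167  0.0997] jaw 1.618 y [-0.001 -0.001 -1.   ] F [-12.2  -6.3  17.3] w 0.0099 q [-0.14  0.57  1.65 -0.    0.93 -1.75]
```

View pics/t3.png

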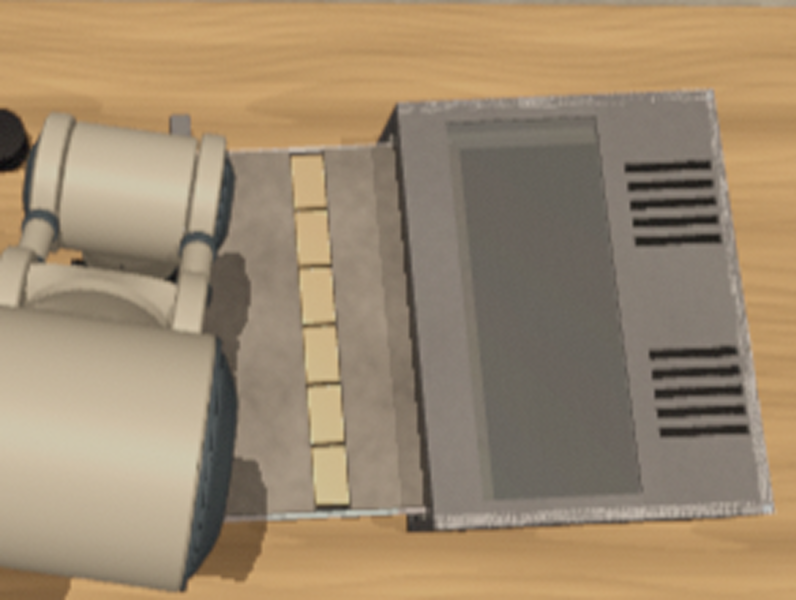

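```bash
python3 -m pendant '[[-0.1,-0.1,0.7,0,0,0,0.5],[-0.1,-0.1,1.5,0,0,0,0.5],[-0.15,-0.15,2.3,0,0,0,0.5],[-0.15,-0.15,2.8,0,0,0,0.5],[-0.15,-0.15,3.2,0,0,0,0.5],[-0.15,-0.15,3.2,0,0,0,0.5]]'; python3 - <<'E'
from h import *
where()
E
```

```text
clock: 6.4
ee_pos: [0.5572, 0.0146, 0.0999]
tool_rot: [-1.571, -0.037, 0.036]
contact_force: [4.0, 0.8, -14.2]
width: 0.0094
t 6.4 tcp [0.5572 0.0146 0.0999] jaw 1.617 y [ 0. -0. -1.] F [  4.    0.8 -14.2] w 0.0094 q [-0.08  0.56  1.66 -0.    0.92 -1.7 ]
```

```bash
python3 -m pendant '[[0,0.1,0.4,0,0,0,0.5],[0,0.1,0.8,0,0,0,0.5],[0,0.1,1.1,0,0,0,0.5],[0,0.1,1.4,0,0,0,0.5],[0,0.1,1.4,0,0,0,0.5]]'; python3 - <<'E'
from h import *
where()
E
```

```text
clock: 6.9
ee_pos: [0.5565, 0.0287, 0.0997]
tool_rot: [-1.57, -0.037, 0.036]
contact_force: [-3.0, 1.7, 6.2]
width: 0.0098
t 6.9 tcp [0.5565 0.0287 0.0997] jaw 1.617 y [ 0.001  0.    -1.   ] F [-3.   1.7  6.2] w 0.0098 q [-0.06  0.56  1.66  0.    0.92 -1.67]
```

```bash
python3 -m pendant '[[0,0,0.4,0,0,0,0.5],[0,0,0.8,0,0,0,0.5],[0,0,1.0,0,0,0,0.5],[0,0,1.0,0,0,0,0.5]]'; python3 - <<'E'
from h import *
where()
im=bot.capture("top"); save(im,"t4",(200,60,492,280)); 
E
```

```text
clock: 7.3
ee_pos: [0.5563, 0.0331, 0.0997]
tool_rot: [-1.579, -0.038, 0.037]
contact_force: [-5.0, -59.0, 5.4]
width: 0.0098
t 7.3 tcp [0.5563 0.0331 0.0997] jaw 1.618 y [ 0.001 -0.008 -1.   ] F [ -5.  -59.    5.4] w 0.0098 q [-0.04  0.56  1.66 -0.01  0.92 -1.65]
```

View pics/t4.png

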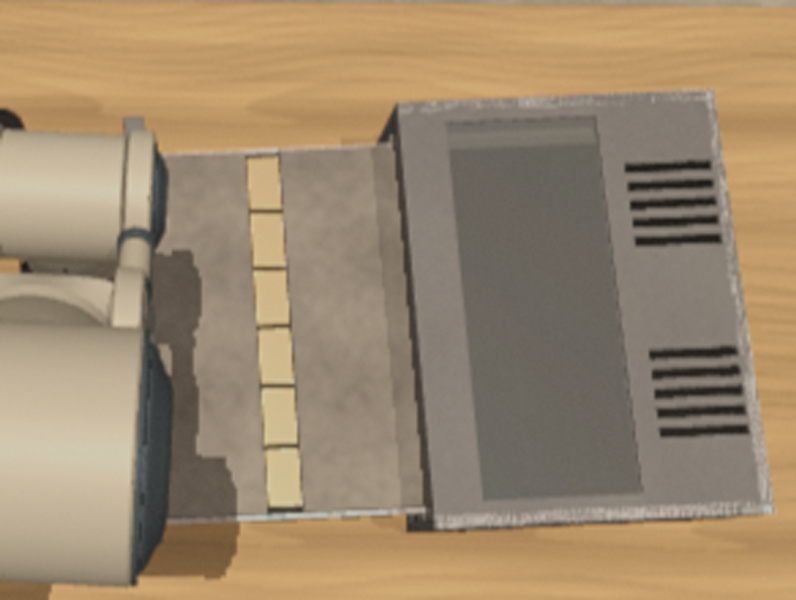

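```bash
python3 -m pendant '[[0,0,-0.3,0,0,0,0.5],[0,0,-0.5,0,0,0,0.5],[0,0,-0.5,0,0,0,3.5],[0,0,-0.5,0,0,0,3.5],[0,0,-0.5,0,0,0,3.5],[0,0,-0.5,0,0,0,3.5],[0,-3,-0.5,0,0,0,3.5],[0,-7,-0.5,0,0,0,3.5],[0,-11,-0.5,0,0,0,5],[0,-15,-0.5,0,0,0,6],[0,-15,4,0,0,0,7],[0,-15,8,0,0,0,7]]'; python3 - <<'E'
from h import *
where()
E
```

```text
clock: 8.55
ee_pos: [0.5528, 0.1193, 0.2503]
tool_rot: [-1.57, -0.037, 0.033]
contact_force: [-0.4, -0.0, -0.4]
width: 0.07
t 8.55 tcp [0.5528 0.1193 0.2503] jaw 1.615 y [ 0.003  0.001 -1.   ] F [-0.4 -0.  -0.4] w 0.07 q [ 0.11  0.39  1.47  0.    1.28 -1.51]
```

```bash
python3 - <<'E'
from h import *
im=bot.capture("top"); save(im,"t5"); im=bot.capture("scene"); save(im,"s5")
E
```

```text
(no output)
```

View pics/t5.png

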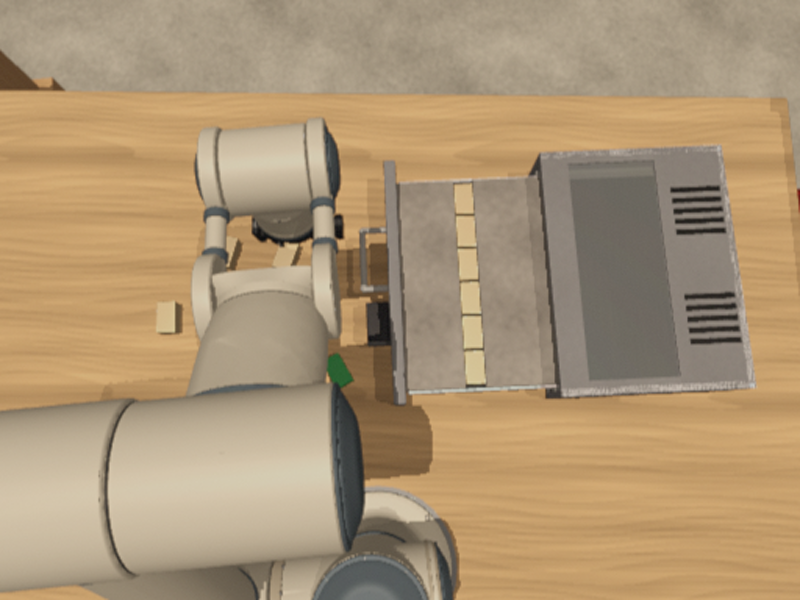

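View pics/s5.png

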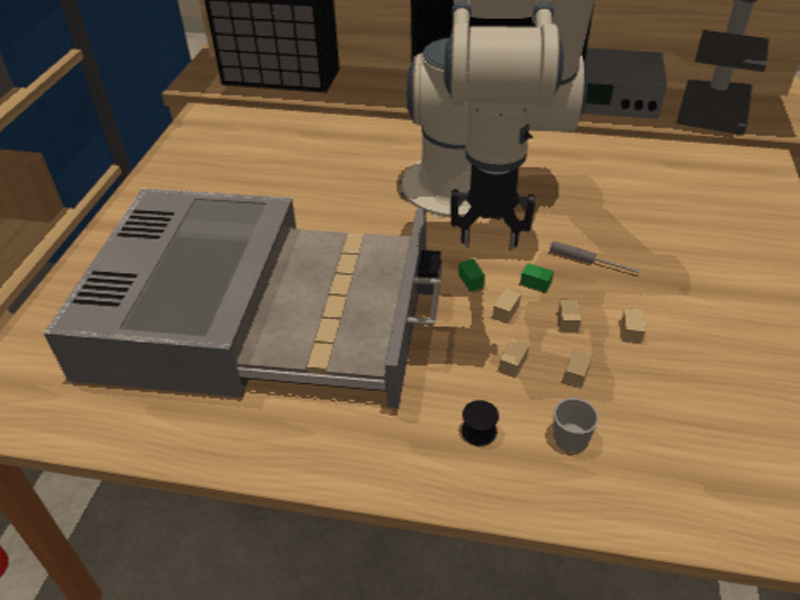

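```bash
cat >> h.py <<'E'
def grab(n,k=1):
    return bot.capture(n)
E
python3 - <<'E'
from h import *
im=bot.capture("top"); hsv=cv2.cvtColor(im,cv2.COLOR_RGB2HSV)
print(hsv[200,int(303)],hsv[150,299],hsv[150,275], hsv[150,330])
save(im,"t6",(225,105,365,265))
print(bot.place_of("seam_mid","top")[:2],bot.place_of("release_top","top")[:1])
print(bot.place_of("seam1","top")[:5])
c0=cv2.imread("pics/top0.png"); c=c0[140:480,130:380]; cv2.imwrite("pics/bricks0.png",cv2.resize(c,None,fx=1.76,fy=1.76,interpolation=cv2.INTER_CUBIC))
bot.capture("scene"); print(bot.place_of("seam_mid","scene")[:2],bot.place_of("release_top","scene")[:1])
E
```

```text
[ 22  79 180] [ 19  87 211] [ 16  54 151] [ 17  54 151]
[{'xyz': [0.5242, -0.1661, 0.0709], 'confidence': 0.64}, {'xyz': [0.5908, 0.3082, 0.0125], 'confidence': 0.49}] [{'xyz': [0.44, 0.0055, 0.1177], 'confidence': 0.74}]
[{'xyz': [0.3991, -0.1731, 0.078], 'confidence': 0.84}, {'xyz': [0.6528, -0.1608, 0.0758], 'confidence': 0.84}, {'xyz': [0.4615, -0.1687, 0.0709], 'confidence': 0.82}, {'xyz': [0.5916, -0.1647, 0.0764], 'confidence': 0.58}]
[{'xyz': [0.5301, -0.1691, 0.0732], 'confidence': 0.55}] [{'xyz': [0.5565, 0.0358, 0.1119], 'confidence': 0.61}]
```

View pics/t6.png

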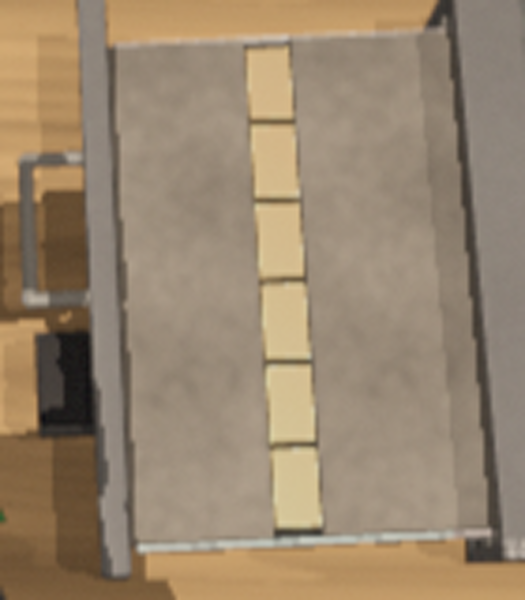

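View pics/bricks0.png

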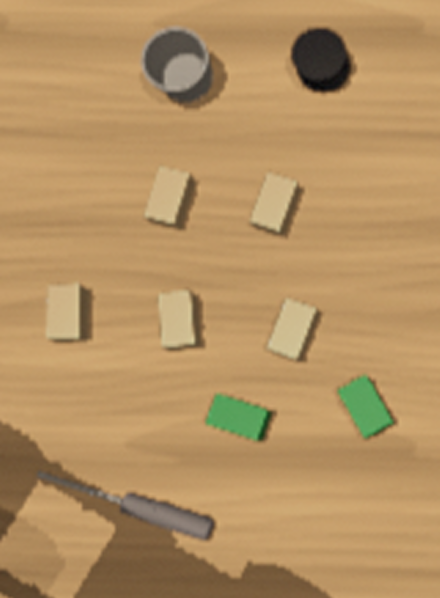

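```bash
python3 - <<'E'
from h import *
uv=np.array([(274,122),(278,200),(283,279),(289,361),(293,443)])/3.75+[225,105]
P=unproj("top",uv,.075); print(np.round(P,4)); print(np.round(np.diff(P[:,0]),4))
c=np.polyfit(P[:,0],P[:,1],1); print("ang",np.arctan(c[0]),"mid",P.mean(0))
im=cv2.imread("pics/top0.png")[:,:,::-1]; hsv=cv2.cvtColor(np.ascontiguousarray(im),cv2.COLOR_RGB2HSV); lab=cv2.cvtColor(np.ascontiguousarray(im),cv2.COLOR_RGB2LAB)
for (x,y) in [(226,250),(285,256),(168,317),(231,321),(296,327),(245,330),(260,250),(200,300),(239,255),(150,280),(330,330)]: print(x,y,hsv[y,x],lab[y,x])
E
```

```text
[[ 0.6573 -0.1622  0.075 ]
 [ 0.5928 -0.1647  0.075 ]
 [ 0.5287 -0.168   0.075 ]
 [ 0.4635 -0.172   0.075 ]
 [ 0.3995 -0.1743  0.075 ]]
[-0.0645 -0.0641 -0.0652 -0.064 ]
ang 0.048827548645256215 mid [ 0.52836332 -0.16825438  0.075     ]
226 250 [ 19  88 206] [190 131 154]
285 256 [ 20  85 206] [192 130 154]
168 317 [ 20  87 206] [191 130 155]
231 321 [ 20  80 206] [194 129 153]
296 327 [ 22  76 206] [197 127 152]
245 330 [ 16 120 179] [156 137 158]
260 250 [ 17 116 197] [172 136 160]
200 300 [ 17 119 189] [165 136 159]
239 255 [ 16 129 134] [117 136 154]
150 280 [ 17 116 194] [171 135 160]
330 330 [ 17 119 191] [166 137 160]
```

```bash
cat >> h.py <<'E'
def bricks(im,z=.036,roi=None,up=3,verbose=True):
    """top faces of buff bricks in a top picture -> list of (x,y,angle of length,len,wid)"""
    big=cv2.resize(im,None,fx=up,fy=up,interpolation=cv2.INTER_CUBIC)
    lab=cv2.cvtColor(big,cv2.COLOR_RGB2LAB).astype(int); hsv=cv2.cvtColor(big,cv2.COLOR_RGB2HSV)
    m=((hsv[...,1]<104)&(hsv[...,1]>60)&(hsv[...,2]>165)&(hsv[...,0]>=17)).astype(np.uint8)
    if roi: k=np.zeros_like(m); x0,y0,x1,y1=[int(v*up) for v in roi]; k[y0:y1,x0:x1]=1; m*=k
    m=cv2.morphologyEx(m,cv2.MORPH_OPEN,np.ones((5,5),np.uint8))
    out=[]
    for c in cv2.findContours(m,cv2.RETR_EXTERNAL,cv2.CHAIN_APPROX_NONE)[0]:
        if cv2.contourArea(c)<150*up*up*.6: continue
        uv=((c[:,0,:]+0.5)/up-0.5)
        W=unproj("top",uv,z)[:,:2].astype(np.float32)*1000
        (cx,cy),(w,h),a=cv2.minAreaRect(W)
        if w<h: w,h=h,w; a+=90
        a=(np.radians(a)+np.pi/2)%np.pi-np.pi/2
        M=cv2.moments(c); 
        out.append((cx/1000,cy/1000,a,w,h)); 
        if verbose: print("brick",np.round([cx/1000,cy/1000],4),"ang",round(a,3),"size",round(w,1),round(h,1),"px",np.round(uv.mean(0),1))
    return out
E
python3 - <<'E'
from h import *
im=cv2.imread("pics/top0.png")[:,:,::-1]; im=cv2.resize(np.ascontiguousarray(im),(512,384),interpolation=cv2.INTER_AREA)
bricks(im,roi=(90,140,220,230))
E
```

```text
brick [0.4444 0.1653] ang -0.331 size 61.9 37.2 px [188.6 208.6]
brick [0.4543 0.2911] ang 0.138 size 61.0 36.4 px [146.6 205. ]
brick [0.4611 0.4158] ang 0.074 size 61.1 35.9 px [105.7 202.3]
brick [0.5869 0.1903] ang -0.308 size 60.8 36.1 px [182.  162.2]
brick [0.5934 0.3098] ang -0.239 size 60.8 35.5 px [143.2 159.9]
```

```bash
python3 - <<'E'
from h import *
where(); rel([0.4444,.1653,.003],down(np.pi/2-.331),wp=[[0.4444,.1653,.25]])
bot.capture("scene")
for d in bot.place_of("brick1","scene"): print(np.round(d["xyz"],4),round(d["confidence"],2))
E
```

```text
t 9.0 tcp [0.5524 0.1176 0.2487] jaw 1.616 y [-0. -0. -1.] F [ 0.3 -0.5 -0.8] w 0.0699 q [ 0.1   0.39  1.47 -0.    1.28 -1.51]
shift cm [-10.57  -0.13   5.25]
shift cm [-10.56  24.57   5.25]
turn [ 0.     0.376 -0.   ]
[0.4489 0.2912 0.0184] 0.82
[0.4428 0.1675 0.0189] 0.73
[0.5814 0.1913 0.0186] 0.7
[0.4577 0.4115 0.0169] 0.63
[0.3451 0.2188 0.0207] 0.59
[0.5901 0.3107 0.0157] 0.58
[0.3629 0.082  0.0159] 0.51
```

```bash
python3 -m pendant '[[-3.5,0,1.8,0,0.12,0,6.5],[-7,3,3.5,0,0.25,0,6.5],[-10.6,7,5.2,0,0.376,0,6.5],[-10.6,11,5.2,0,0.376,0,6.5],[-10.6,15,5.2,0,0.376,0,6.5],[-10.6,15,5.2,0,0.376,0,6.5]]'; python3 - <<'E'
from h import *
where(); rel([0.4444,.1653,.003],down(np.pi/2-.331))
im=bot.capture("scene"); save(im,"s7",(260,130,440,280))
print(proj("scene",[[0.4444,.1653,.036],[.4444,.1653,.0]]))
E
```

```text
clock: 9.7
ee_pos: [0.4415, 0.1647, 0.0955]
tool_rot: [-1.558, 0.264, -0.254]
contact_force: [-0.6, 0.1, 0.5]
width: 0.0647
t 9.7 tcp [0.4415 0.1647 0.0955] jaw 1.241 y [-0.007 -0.002 -1.   ] F [-0.6  0.1  0.5] w 0.0647 q [ 0.23  0.49  1.86 -0.    0.8  -1.01]
shift cm [0.31 9.25 0.18]
turn [ 0.004  0.001 -0.006]
[[324.4348158  192.27080627]
 [323.55900077 200.42429506]]
```

View pics/s7.png

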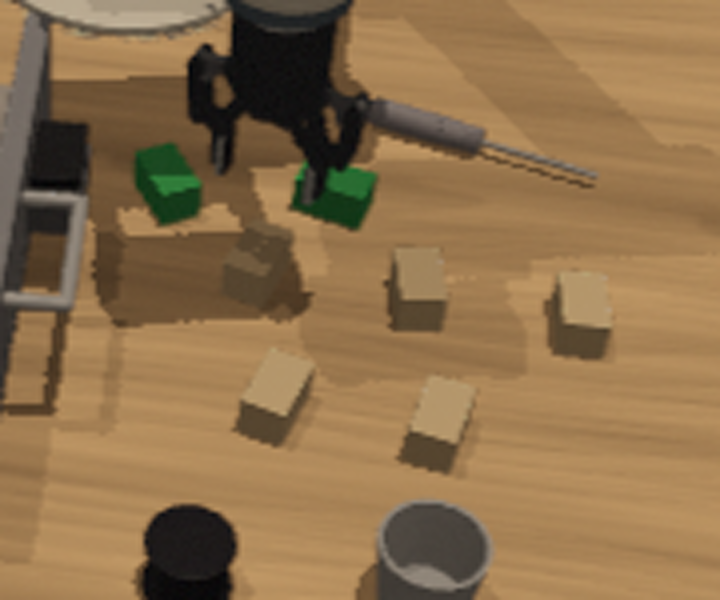

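```bash
python3 -m pendant '[[0.15,3,0.1,0,0,0,6.5],[0.3,6,0.2,0,0,0,6.5],[0.3,8,0.2,0,0,0,6.5],[0.3,9.2,0.2,0,0,0,6.5],[0.3,9.2,0.2,0,0,0,6.5],[0.3,9.2,0.2,0,0,0,2.5],[0.3,9.2,0.2,0,0,0,2.5],[0.3,9.2,0.2,0,0,0,2.5],[0.3,9.2,0.2,0,0,0,2.5],[0.3,9.2,0.2,0,0,0,2.5],[0.3,9.2,0.2,0,0,0,2.5]]'; python3 - <<'E'
from h import *
where(); rel([.6573,-.1622,.24],down(np.pi/2+.0488),wp=[[0.4444,.1653,.2]])
E
```

```text
clock: 10.85
ee_pos: [0.4482, 0.1665, 0.0082]
tool_rot: [-1.555, 0.257, -0.26]
contact_force: [-1.9, -1.9, 15.2]
width: 0.0351
t 10.85 tcp [0.4482 0.1665 0.0082] jaw 1.241 y [ 0.002  0.    -1.   ] F [-1.9 -1.9 15.2] w 0.0351 q [ 0.23  0.65  1.91 -0.    0.57 -1.01]
shift cm [ -0.28 -19.18  -0.22]
shift cm [ 30.47 -23.14 -24.31]
turn [-0.001 -0.378  0.002]
```

```bash
python3 -m pendant '[[0,-1,0,0,0,0,2.5],[0,-4,0,0,0,0,2.5],[0,-8,0,0,0,0,2.5],[0,-12,0,0,0,0,2.5],[0,-16,0,0,0,0,2.5],[0,-20,0,0,0,0,2.5],[4,-22,-3,0,-0.06,0,2.5],[7,-22,-6,0,-0.13,0,2.5],[10,-22,-9,0,-0.19,0,2.5],[13,-22,-11.5,0,-0.25,0,2.5],[16,-22,-14,0,-0.31,0,2.5],[19,-22,-16.5,0,-0.378,0,2.5]]'; python3 - <<'E'
from h import *
where(); 
im=bot.capture("top"); im2=bot.capture("scene"); save(im2,"s8",(120,60,440,300))
E
```

```text
clock: 12.05
ee_pos: [0.574, -0.0527, 0.2281]
tool_rot: [-1.571, -0.04, 0.039]
contact_force: [0.5, 0.4, -1.4]
width: 0.0353
t 12.05 tcp [ 0.574  -0.0527  0.2281] jaw 1.621 y [ 0.001 -0.    -1.   ] F [ 0.5  0.4 -1.4] w 0.0353 q [-0.2   0.43  1.47  0.    1.24 -1.82]
```

View pics/s8.png

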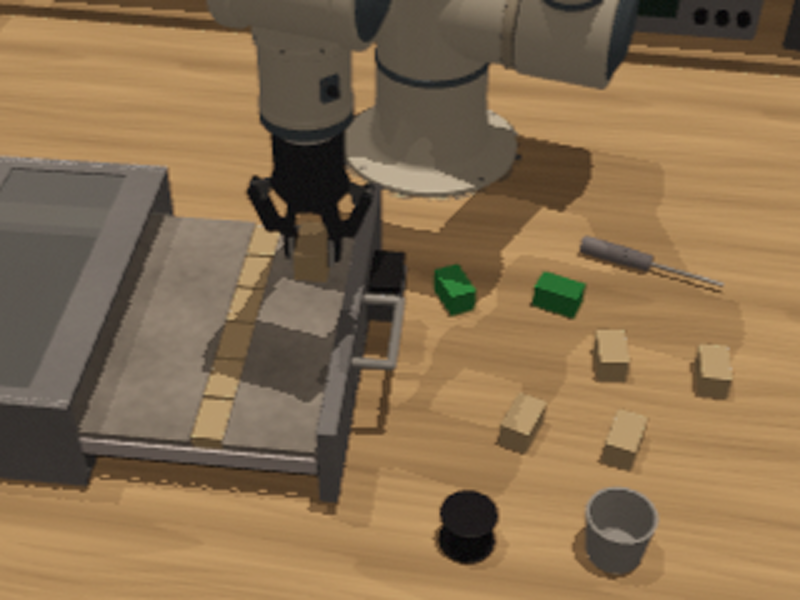

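```bash
python3 - <<'E'
from h import *
rel([.6604,-.1619,.0845],down(np.pi/2+.0488),wp=[[.6604,-.1619,.228]])
E
```

```text
shift cm [  7.95   0.02 -11.08]
shift cm [  7.92  14.37 -11.06]
turn [ 0.001 -0.001  0.002]
```

```bash
python3 -m pendant '[[2.5,0,-3.5,0,0,0,2.5],[5,0,-7,0,0,0,2.5],[7,0,-9.8,0,0,0,2.5],[7.9,0,-11.1,0,0,0,2.5],[7.9,4,-11.1,0,0,0,2.5],[7.9,8,-11.1,0,0,0,2.5],[7.9,11,-11.1,0,0,0,2.5],[7.9,12.5,-11.1,0,0,0,2.5],[7.9,12.5,-11.1,0,0,0,2.5]]'; python3 - <<'E'
from h import *
where(); rel([.6604,-.1619,.0845],down(np.pi/2+.0488))
im2=bot.capture("scene"); save(im2,"s9",(140,100,300,240))
print(proj("scene",[[.6578,-.162,.075]]))
E
```

```text
clock: 13.05
ee_pos: [0.657, -0.1577, 0.1008]
tool_rot: [-1.569, -0.036, 0.04]
contact_force: [-0.3, 0.6, -0.6]
width: 0.0352
t 13.05 tcp [ 0.657  -0.1577  0.1008] jaw 1.619 y [-0.003  0.001 -1.   ] F [-0.3  0.6 -0.6] w 0.0352 q [-0.32  0.7   1.34  0.    1.11 -1.94]
shift cm [ 0.32  1.63 -0.44]
turn [-0.001 -0.001 -0.003]
[[205.60811955 219.41626288]]
```

View pics/s9.png

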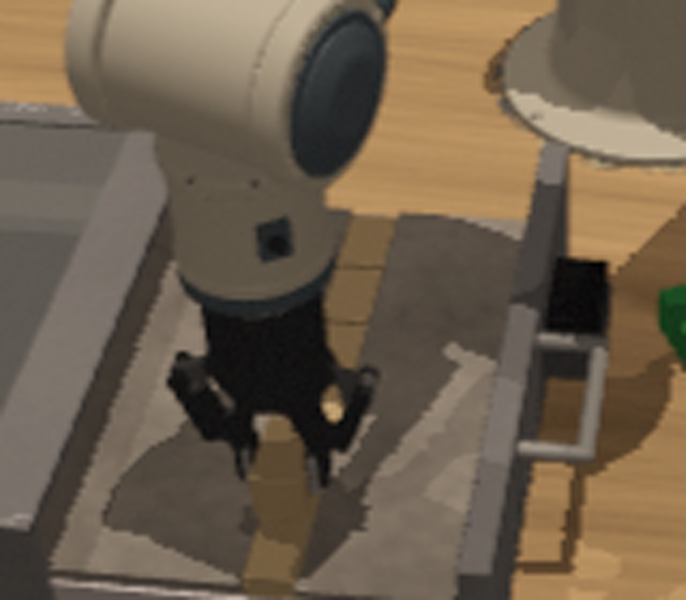

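```bash
python3 -m pendant '[[0,0,0,0,0,0,2.5],[0,0,0,0,0,0,2.5]]'; python3 - <<'E'
from h import *
where(); rel([.6604,-.1619,.0845],down(np.pi/2+.0488))
E
```

```text
clock: 13.3
ee_pos: [0.659, -0.1585, 0.1037]
tool_rot: [-1.571, -0.04, 0.036]
contact_force: [0.6, 0.1, -0.8]
width: 0.0349
t 13.3 tcp [ 0.659  -0.1585  0.1037] jaw 1.619 y [ 0.003 -0.001 -1.   ] F [ 0.6  0.1 -0.8] w 0.0349 q [-0.32  0.69  1.34  0.    1.11 -1.94]
shift cm [ 0.12  1.92 -0.34]
turn [ 0.001 -0.001  0.003]
```

```bash
python3 -m pendant '[[0.1,0.8,-0.15,0,0,0,2.5],[0.1,1.3,-0.25,0,0,0,2.5],[0.1,1.6,-0.25,0,0,0,2.5],[0.1,1.8,-0.25,0,0,0,2.5],[0.1,1.8,-0.25,0,0,0,2.5]]'; python3 - <<'E'
from h import *
where()
E
```

```text
clock: 13.8
ee_pos: [0.6591, -0.1607, 0.0836]
tool_rot: [-1.57, -0.038, 0.038]
contact_force: [-0.1, 0.1, -1.1]
width: 0.035
t 13.8 tcp [ 0.6591 -0.1607  0.0836] jaw 1.619 y [-0.  0. -1.] F [-0.1  0.1 -1.1] w 0.035 q [-0.33  0.72  1.35 -0.    1.08 -1.95]
```

```bash
python3 -m pendant '[[0,0.15,0,0,0,0,2.5],[0,0.3,0,0,0,0,2.5],[0,0.3,0,0,0,0,2.5]]'; python3 - <<'E'
from h import *
where()
E
```

```text
clock: 14.1
ee_pos: [0.6593, -0.1609, 0.0832]
tool_rot: [-1.571, -0.039, 0.037]
contact_force: [-13.4, 1.9, 32.8]
width: 0.0354
t 14.1 tcp [ 0.6593 -0.1609  0.0832] jaw 1.619 y [ 0.001 -0.001 -1.   ] F [-13.4   1.9  32.8] w 0.0354 q [-0.33  0.72  1.35 -0.    1.07 -1.95]
```

```bash
python3 -m pendant '[[0,-0.2,0,0,0,0,4.5],[0,-0.2,0,0,0,0,5.5],[0,-0.2,0,0,0,0,6],[0,-2,0,0,0,0,6],[0,-5,0,0,0,0,6.5],[0,-9,0,0,0,0,6.5],[0,-13,0,0,0,0,6.5],[0,-15,4,0,0,0,6.5],[0,-15,8,0,0,0,6.5],[0,-15,8,0,0,0,6.5]]'; python3 - <<'E'
from h import *
where()
im=bot.capture("top"); save(im,"t10",(60,60,380,300))
im2=bot.capture("scene"); save(im2,"s10",(120,60,440,300))
bricks(im,roi=(90,140,220,230)); print(1); bricks(im,z=.111,roi=(270,110,330,250))
E
```

```text
clock: 15.1
ee_pos: [0.6552, -0.0766, 0.2314]
tool_rot: [-1.569, -0.041, 0.04]
contact_force: [-0.8, -0.3, -1.7]
width: 0.0653
t 15.1 tcp [ 0.6552 -0.0766  0.2314] jaw 1.622 y [ 0.001  0.001 -1.   ] F [-0.8 -0.3 -1.7] w 0.0653 q [-0.21  0.54  1.25  0.    1.35 -1.83]
brick [0.5929 0.1886] ang -0.308 size 48.2 35.7 px [182.8 160.4]
brick [0.6095 0.3058] ang 1.34 size 35.8 27.8 px [144.8 154.8]
1
brick [ 0.364  -0.1788] ang 0.073 size 58.8 20.2 px [306.6 234.7]
brick [ 0.4273 -0.1762] ang 0.076 size 57.8 17.8 px [305.4 211.7]
```

View pics/s10.png

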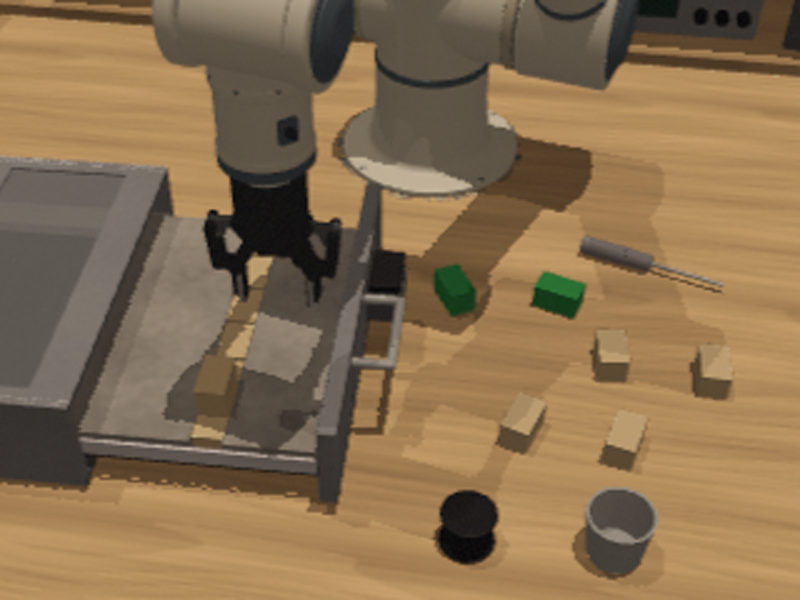

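View pics/t10.png

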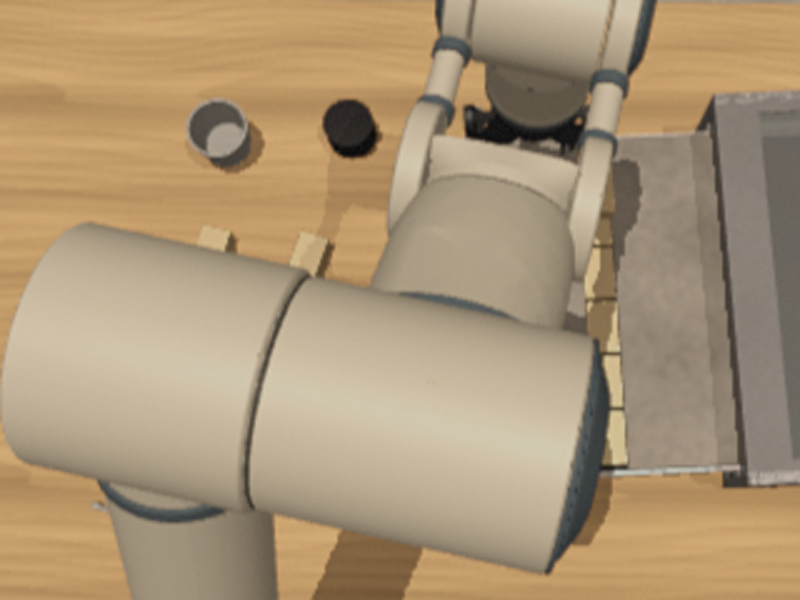

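```bash
python3 - <<'E'
from h import *
where()
for d in bot.place_of("brick1","scene"): print(np.round(d["xyz"],4),round(d["confidence"],2))
rel([.5869,.1903,.12],down(np.pi/2-.308),wp=[[.5869,.1903,.23]])
E
```

```text
t 15.2 tcp [ 0.6552 -0.0801  0.2306] jaw 1.621 y [-0. -0. -1.] F [-0.2 -0.4 -0.6] w 0.065 q [-0.21  0.54  1.25 -0.    1.34 -1.83]
[0.5904 0.3115 0.0218] 0.85
[0.5812 0.1879 0.0225] 0.82
[0.3603 0.0871 0.0193] 0.82
[0.458  0.4115 0.0191] 0.77
[0.4486 0.291  0.0193] 0.69
[0.349  0.2228 0.0198] 0.63
[ 0.6578 -0.1544  0.0929] 0.61
shift cm [-5.51  0.04 27.43]
shift cm [-5.5  11.04 27.43]
turn [ 0.     0.357 -0.   ]
```

```bash
python3 -m pendant '[[-1,0,4,0,0.05,0,6.5],[-1.7,0,8,0,0.1,0,6.5],[-2.5,0,12,0,0.16,0,6.5],[-3.3,0,16,0,0.22,0,6.5],[-4.1,0,20,0,0.28,0,6.5],[-4.9,2,24,0,0.34,0,6.5],[-5.5,6,27.4,0,0.357,0,6.5],[-5.5,11,27.4,0,0.357,0,6.5],[-5.5,15,27.4,0,0.357,0,6.5],[-5.5,15,27.4,0,0.357,0,6.5],[-5.5,15,27.4,0,0.357,0,6.5]]'; python3 - <<'E'
from h import *
where();im2=bot.capture("scene"); save(im2,"s11",(260,130,440,280));rel([.5869,.1903,.009],down(np.pi/2-.308))
E
```

```text
clock: 16.35
ee_pos: [0.5876, 0.1894, 0.0811]
tool_rot: [-1.558, 0.244, -0.242]
contact_force: [0.9, -0.3, 0.8]
width: 0.0652
t 16.35 tcp [0.5876 0.1894 0.0811] jaw 1.261 y [-0.001 -0.    -1.   ] F [ 0.9 -0.3  0.8] w 0.0652 q [ 0.22  0.65  1.51 -0.    0.97 -1.05]
shift cm [-0.19  7.34  0.  ]
turn [-0.001 -0.002  0.002]
```

View pics/s11.png

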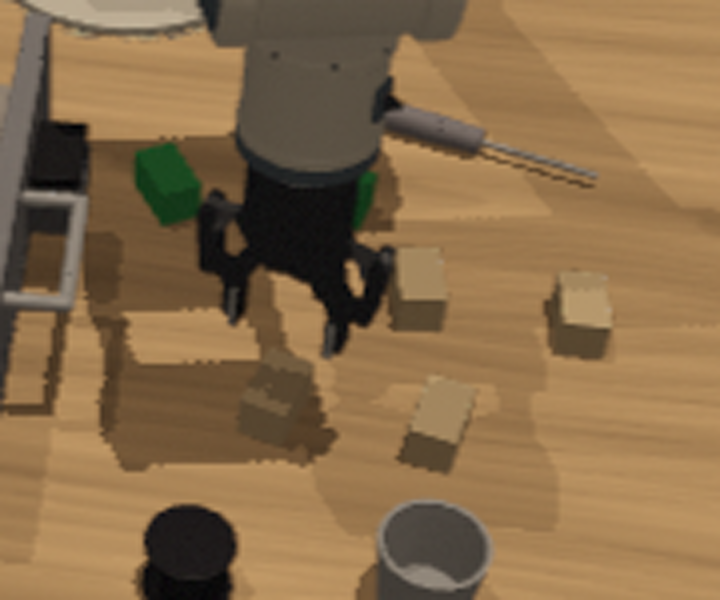

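```bash
python3 -m pendant '[[-0.1,3,0,0,0,0,6.5],[-0.1,5.5,0,0,0,0,6.5],[-0.1,7,0,0,0,0,6.5],[-0.1,7.1,0,0,0,0,6.5],[-0.1,7.1,0,0,0,0,2.5],[-0.1,7.1,0,0,0,0,2.5],[-0.1,7.1,0,0,0,0,2.5],[-0.1,7.1,0,0,0,0,2.5],[-0.1,7.1,0,0,0,0,2.5],[-0.1,7.1,0,0,0,0,2.5]]'; python3 - <<'E'
from h import *
where(); rel([.593,-.165,.23],down(np.pi/2+.0488),wp=[[0.5869,.1903,.2]])
E
```

```text
clock: 17.4
ee_pos: [0.5873, 0.1906, 0.0116]
tool_rot: [-1.556, 0.24, -0.244]
contact_force: [-0.8, -1.3, 9.2]
width: 0.0352
t 17.4 tcp [0.5873 0.1906 0.0116] jaw 1.262 y [ 0.003  0.    -1.   ] F [-0.8 -1.3  9.2] w 0.0352 q [ 0.22  0.75  1.55 -0.    0.83 -1.04]
shift cm [  0.02 -18.84  -0.02]
shift cm [ 11.4  -21.86 -33.68]
turn [-0.001 -0.358  0.002]
```

```bash
python3 -m pendant '[[0,-1,0,0,0,0,2.5],[0,-4,0,0,0,0,2.5],[0,-8,0,0,0,0,2.5],[0,-12,0,0,0,0,2.5],[0,-16,0,0,0,0,2.5],[0,-20,0,0,0,0,2.5],[1.3,-22,-4,0,-0.06,0,2.5],[2.6,-22,-8,0,-0.13,0,2.5],[4,-22,-12,0,-0.19,0,2.5],[5.4,-22,-16,0,-0.25,0,2.5],[6.8,-22,-20,0,-0.31,0,2.5],[8.2,-22,-24,0,-0.358,0,2.5]]'; python3 - <<'E'
from h import *
where(); rel([.5933,-.1651,.105],down(np.pi/2+.0488))
E
```

```text
clock: 18.6
ee_pos: [0.5911, -0.0647, 0.2312]
tool_rot: [-1.571, -0.042, 0.04]
contact_force: [0.1, 1.0, -2.1]
width: 0.0347
t 18.6 tcp [ 0.5911 -0.0647  0.2312] jaw 1.623 y [ 0.001 -0.    -1.   ] F [ 0.1  1.  -2.1] w 0.0347 q [-0.21  0.45  1.42  0.    1.27 -1.83]
shift cm [ -0.31  12.62 -10.03]
turn [0.    0.003 0.001]
```

```bash
python3 -m pendant '[[-0.2,0,-4,0,0,0,2.5],[-0.3,0,-7.5,0,0,0,2.5],[-0.3,0,-10,0,0,0,2.5],[-0.3,4,-10,0,0,0,2.5],[-0.3,8,-10,0,0,0,2.5],[-0.3,11,-10,0,0,0,2.5],[-0.3,12.6,-10,0,0,0,2.5],[-0.3,12.6,-10,0,0,0,2.5],[-0.3,12.6,-10,0,0,0,2.5]]'; python3 - <<'E'
from h import *
where(); rel([.5933,-.1651,.0867],down(np.pi/2+.0488))
im2=bot.capture("scene"); save(im2,"s12",(140,100,300,240))
E
```

```text
clock: 19.5
ee_pos: [0.5938, -0.1632, 0.1051]
tool_rot: [-1.571, -0.039, 0.038]
contact_force: [-0.2, -1.6, -0.4]
width: 0.035
t 19.5 tcp [ 0.5938 -0.1632  0.1051] jaw 1.62 y [ 0.001 -0.    -1.   ] F [-0.2 -1.6 -0.4] w 0.035 q [-0.37  0.62  1.5   0.    1.02 -1.99]
shift cm [-0.06  1.84 -0.18]
turn [0.    0.    0.001]
```

View pics/s12.png

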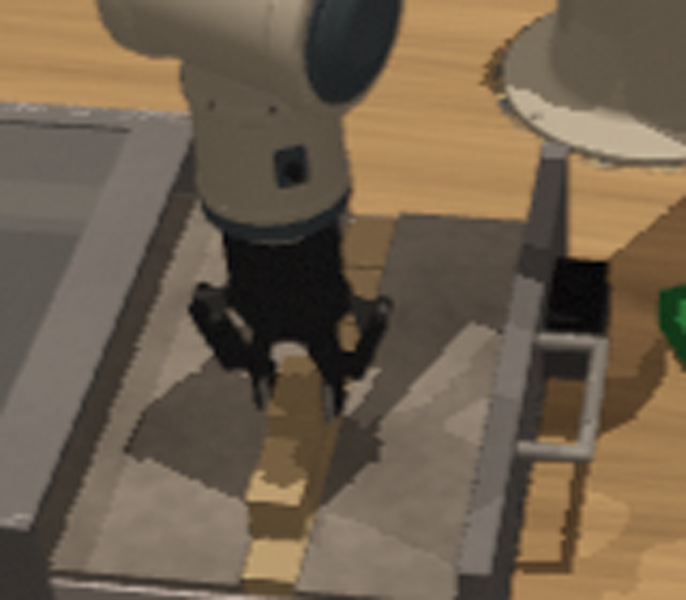

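```bash
python3 -m pendant '[[-0.05,0.7,-0.1,0,0,0,2.5],[-0.05,1.3,-0.15,0,0,0,2.5],[-0.05,1.7,-0.15,0,0,0,2.5],[-0.05,1.9,-0.15,0,0,0,2.5],[-0.05,1.9,-0.15,0,0,0,2.5]]'; python3 - <<'E'
from h import *
where()
E
```

```text
clock: 20.05
ee_pos: [0.5928, -0.1648, 0.0865]
tool_rot: [-1.571, -0.039, 0.038]
contact_force: [-12.1, 1.4, 31.0]
width: 0.0345
t 20.05 tcp [ 0.5928 -0.1648  0.0865] jaw 1.62 y [ 0.001 -0.001 -1.   ] F [-12.1   1.4  31. ] w 0.0345 q [-0.37  0.64  1.52 -0.    0.98 -1.99]
```

```bash
python3 -m pendant '[[0,-0.15,0,0,0,0,4.5],[0,-0.15,0,0,0,0,5.5],[0,-0.15,0,0,0,0,6],[0,-2,0,0,0,0,6],[0,-5,0,0,0,0,6.5],[0,-9,0,0,0,0,6.5],[0,-13,0,0,0,0,6.5],[-1,-15,4,0,0,0,6.5],[-3,-15,8,0,0,0,6.5],[-5,-15,12,0,0,0,6.5],[-7,-15,16,0,0,0,6.5],[-8,-15,20,0,0,0,6.5]]'; python3 - <<'E'
from h import *
bot.capture("scene")
for d in bot.place_of("brick1","scene"): print(np.round(d["xyz"],4),round(d["confidence"],2))
where();rel([.4543,.2911,.08],down(np.pi/2+.138),wp=[[.4543,.2911,.23]])
E
```

```text
clock: 21.25
ee_pos: [0.5013, 0.0325, 0.2347]
tool_rot: [-1.57, -0.038, 0.039]
contact_force: [-0.1, 1.1, 0.3]
width: 0.0652
[0.4482 0.2887 0.0193] 0.82
[0.459  0.4139 0.0182] 0.79
[0.591  0.3108 0.0186] 0.75
[ 0.5899 -0.1613  0.0972] 0.74
[0.3468 0.2174 0.0212] 0.66
[ 0.6563 -0.1574  0.0925] 0.54
[0.3598 0.0818 0.0166] 0.51
t 21.35 tcp [0.5011 0.0348 0.2347] jaw 1.623 y [-0.001  0.001 -1.   ] F [ 0.   0.6 -0.2] w 0.065 q [-0.05  0.32  1.64  0.    1.19 -1.67]
shift cm [-3.33  0.5  25.84]
shift cm [-3.32 15.5  25.82]
turn [-0.001 -0.086 -0.001]
```

```bash
python3 -m pendant '[[-0.5,0,4,0,-0.02,0,6.5],[-1,0,8,0,-0.04,0,6.5],[-1.6,0,12,0,-0.06,0,6.5],[-2.2,0,16,0,-0.086,0,6.5],[-2.8,0,20,0,-0.086,0,6.5],[-3.3,2,24,0,-0.086,0,6.5],[-3.3,6,25.8,0,-0.086,0,6.5],[-3.3,11,25.8,0,-0.086,0,6.5],[-3.3,15.3,25.8,0,-0.086,0,6.5],[-3.3,15.3,25.8,0,-0.086,0,6.5],[-3.3,15.3,25.8,0,-0.086,0,6.5]]'; python3 - <<'E'
from h import *
where();im2=bot.capture("scene"); save(im2,"s13",(260,130,440,280));rel([.4543,.2911,.0105],down(np.pi/2+.138))
im=bot.capture("top"); save(im,"t13"); bricks(im,z=.111,roi=(270,90,335,250))
E
```

```text
clock: 22.45
ee_pos: [0.4577, 0.2871, 0.0822]
tool_rot: [-1.569, -0.105, 0.107]
contact_force: [0.4, -0.3, 0.7]
width: 0.0649
t 22.45 tcp [0.4577 0.2871 0.0822] jaw 1.706 y [-0.001 -0.001 -1.   ] F [ 0.4 -0.3  0.7] w 0.0649 q [ 0.45  0.57  1.71 -0.    0.86 -1.26]
shift cm [-0.38  7.28  0.42]
turn [-0.    -0.003  0.001]
brick [ 0.3636 -0.171 ] ang 0.053 size 58.9 37.3 px [303.4 234.5]
brick [ 0.4271 -0.1674] ang 0.053 size 58.0 37.4 px [302.  212.1]
brick [ 0.4905 -0.1648] ang 0.009 size 58.0 37.1 px [300.7 190.1]
brick [ 0.5396 -0.1613] ang -1.561 size 35.0 30.5 px [299.3 173.2]
brick [ 0.5927 -0.1654] ang 0.022 size 59.7 36.9 px [300.6 155.4]
brick [ 0.6664 -0.1586] ang 0.086 size 84.5 42.7 px [298.  130.9]
```

View pics/s13.png

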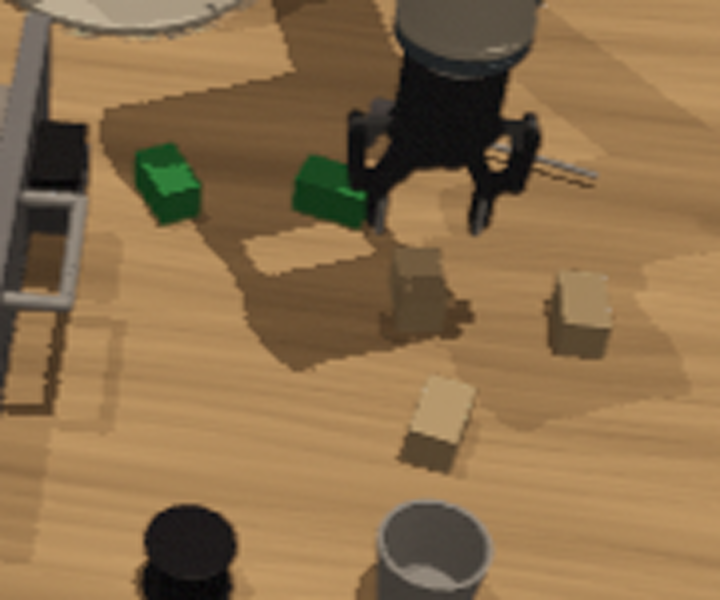

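View pics/t13.png

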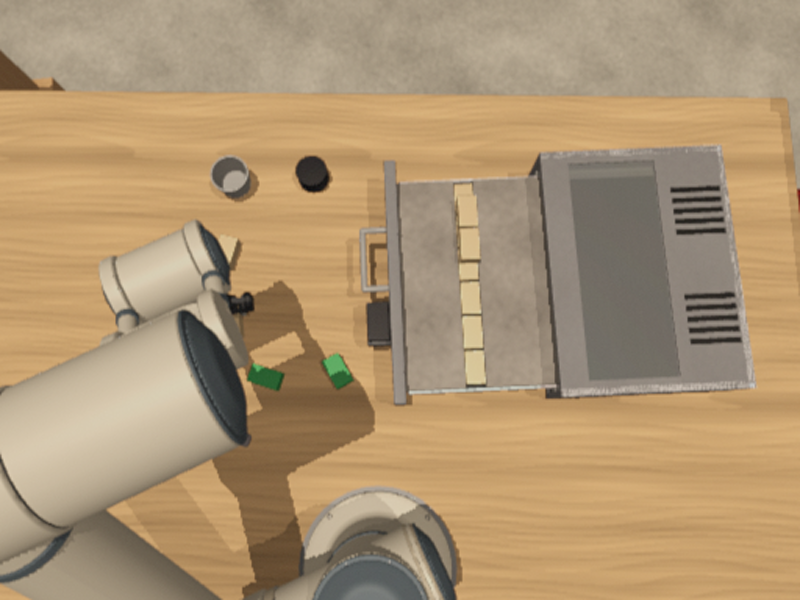

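```bash
python3 -m pendant '[[-0.2,3,0.3,0,0,0,6.5],[-0.3,5.5,0.3,0,0,0,6.5],[-0.3,7,0.3,0,0,0,6.5],[-0.3,7.1,0.3,0,0,0,6.5],[-0.3,7.1,0.3,0,0,0,2.5],[-0.3,7.1,0.3,0,0,0,2.5],[-0.3,7.1,0.3,0,0,0,2.5],[-0.3,7.1,0.3,0,0,0,2.5],[-0.3,7.1,0.3,0,0,0,2.5],[-0.3,7.1,0.3,0,0,0,2.5]]'; python3 - <<'E'
from h import *
where(); rel([.5284,-.1683,.23],down(np.pi/2+.0488),wp=[[.4543,.2911,.2]])
E
```

```text
clock: 23.55
ee_pos: [0.4552, 0.2903, 0.0127]
tool_rot: [-1.567, -0.108, 0.104]
contact_force: [-2.2, -1.3, 14.9]
width: 0.0349
t 23.55 tcp [0.4552 0.2903 0.0127] jaw 1.706 y [ 0.003  0.001 -1.   ] F [-2.2 -1.3 14.9] w 0.0349 q [ 0.46  0.69  1.76 -0.    0.7  -1.25]
shift cm [ -0.03 -18.73   0.11]
shift cm [  1.14 -21.77 -46.41]
turn [-0.001  0.086  0.003]
```

```bash
python3 -m pendant '[[0,-1,0,0,0,0,2.5],[0,-4,0,0,0,0,2.5],[0,-8,0,0,0,0,2.5],[0,-12,0,0,0,0,2.5],[0,-16,0,0,0,0,2.5],[0,-20,0,0,0,0,2.5],[0,-21.5,-4,0,0.02,0,2.5],[0.2,-21.5,-8,0,0.04,0,2.5],[0.4,-21.5,-12,0,0.06,0,2.5],[0.5,-21.5,-16,0,0.086,0,2.5],[0.6,-21.5,-20,0,0.086,0,2.5],[0.7,-21.5,-24,0,0.086,0,2.5]]'; python3 -m pendant '[[0,0,-4,0,0,0,2.5],[0.1,0,-8,0,0,0,2.5],[0.2,0,-12,0,0,0,2.5],[0.2,0,-15,0,0,0,2.5],[0.2,0,-16,0,0,0,2.5]]';python3 - <<'E'
from h import *
where(); rel([.5284,-.1683,.105],down(np.pi/2+.0488))
E
```

```text
clock: 24.75
ee_pos: [0.4933, 0.0514, 0.2271]
tool_rot: [-1.57, -0.04, 0.038]
contact_force: [0.3, 1.4, -1.3]
width: 0.0347
clock: 25.25
ee_pos: [0.5033, -0.1094, 0.227]
tool_rot: [-1.571, -0.038, 0.036]
contact_force: [-0.6, 0.3, -1.3]
width: 0.0345
t 25.25 tcp [ 0.5033 -0.1094  0.227 ] jaw 1.618 y [ 0.001 -0.001 -1.   ] F [-0.6  0.3 -1.3] w 0.0345 q [-0.33  0.34  1.62 -0.    1.18 -1.95]
shift cm [ 2.22 12.21 -5.99]
turn [ 0.001 -0.002  0.001]
```

```bash
python3 -m pendant '[[1.2,0,-3,0,0,0,2.5],[2,0,-5,0,0,0,2.5],[2.2,2,-5.9,0,0,0,2.5],[2.2,6,-5.9,0,0,0,2.5],[2.2,9,-5.9,0,0,0,2.5],[2.2,9.5,-5.9,0,0,0,2.5],[2.2,9.5,-5.9,0,0,0,2.5],[2.2,9.5,-5.9,0,0,0,2.5]]';python3 - <<'E'
from h import *
where(); rel([.5284,-.1683,.0878],down(np.pi/2+.0488))
im2=bot.capture("scene"); save(im2,"s14",(140,100,300,240))
E
```

```text
clock: 26.05
ee_pos: [0.529, -0.1647, 0.1326]
tool_rot: [-1.571, -0.041, 0.037]
contact_force: [0.1, -0.1, -0.7]
width: 0.0351
t 26.05 tcp [ 0.529  -0.1647  0.1326] jaw 1.62 y [ 0.002 -0.001 -1.   ] F [ 0.1 -0.1 -0.7] w 0.0351 q [-0.41  0.51  1.64  0.    0.99 -2.03]
shift cm [-0.09  4.48 -0.36]
turn [0.001 0.001 0.002]
```

View pics/s14.png

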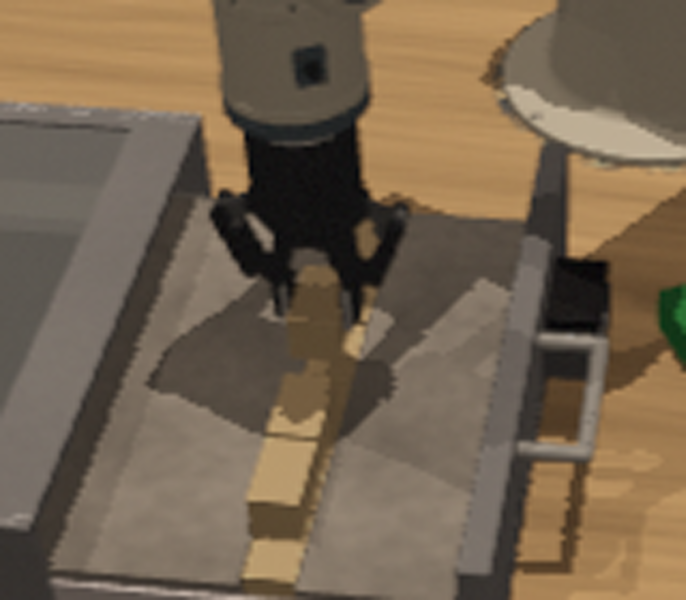

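```bash
python3 -m pendant '[[-0.1,1,-0.25,0,0,0,2.5],[-0.1,2,-0.25,0,0,0,2.5],[-0.1,3,-0.25,0,0,0,2.5],[-0.1,3.8,-0.25,0,0,0,2.5],[-0.1,4.2,-0.25,0,0,0,2.5],[-0.1,4.5,-0.25,0,0,0,2.5],[-0.1,4.5,-0.25,0,0,0,2.5]]';python3 - <<'E'
from h import *
where(); rel([.5284,-.1683,.0878],down(np.pi/2+.0488))
E
```

```text
clock: 26.8
ee_pos: [0.5268, -0.1674, 0.0876]
tool_rot: [-1.571, -0.039, 0.039]
contact_force: [-16.2, 0.3, 44.9]
width: 0.0348
t 26.8 tcp [ 0.5268 -0.1674  0.0876] jaw 1.62 y [ 0.    -0.001 -1.   ] F [-16.2   0.3  44.9] w 0.0348 q [-0.42  0.58  1.68 -0.    0.89 -2.03]
shift cm [ 0.15 -0.02 -0.09]
turn [0.001 0.001 0.   ]
```

Released position is contact; let go, retreat towards the next brick.

```bash
python3 -m pendant '[[0,-0.25,0,0,0,0,4.5],[0,-0.25,0,0,0,0,5.5],[0,-0.25,0,0,0,0,6],[0,-2,0,0,0,0,6],[0,-5,0,0,0,0,6.5],[0,-9,0,0,0,0,6.5],[0,-13,0,0,0,0,6.5],[0,-15,4,0,0,0,6.5],[0,-15,8,0,0,0,6.5],[0.5,-15,12,0,0,0,6.5],[1,-15,16,0,0,0,6.5],[1.5,-15,20,0,0,0,6.5]]'; python3 - <<'E'
from h import *
bot.capture("scene")
for d in bot.place_of("brick1","scene"): print(np.round(d["xyz"],4),round(d["confidence"],2))
where();rel([.5934,.3098,.08],down(np.pi/2-.239),wp=[[.5934,.3098,.23]])
E
```

```text
clock: 28.0
ee_pos: [0.5323, 0.035, 0.2356]
tool_rot: [-1.57, -0.038, 0.039]
contact_force: [1.1, 0.2, 0.7]
width: 0.065
[ 0.6543 -0.1568  0.0974] 0.81
[0.346  0.2201 0.0199] 0.74
[0.5908 0.3097 0.0196] 0.69
[0.4607 0.4129 0.0183] 0.67
[0.36   0.0832 0.0173] 0.66
[ 0.519  -0.1682  0.0936] 0.5
t 28.1 tcp [0.5323 0.0374 0.2355] jaw 1.624 y [-0.     0.001 -1.   ] F [-0.4  0.3 -0.2] w 0.0651 q [-0.04  0.36  1.56  0.    1.22 -1.67]
shift cm [ 7.54  0.57 26.88]
shift cm [ 7.54 15.57 26.87]
turn [-0.001  0.292 -0.   ]
```

```bash
python3 -m pendant '[[1.2,0,4,0,0.04,0,6.5],[2.4,0,8,0,0.08,0,6.5],[3.6,0,12,0,0.13,0,6.5],[4.8,0,16,0,0.18,0,6.5],[6,0,20,0,0.23,0,6.5],[7,2,24,0,0.28,0,6.5],[7.5,6,26.7,0,0.292,0,6.5],[7.5,11,26.7,0,0.292,0,6.5],[7.5,15.3,26.7,0,0.292,0,6.5],[7.5,15.3,26.7,0,0.292,0,6.5],[7.5,15.3,26.7,0,0.292,0,6.5]]'; python3 - <<'E'
from h import *
where();im2=bot.capture("scene"); save(im2,"s15",(260,130,440,280));rel([.5934,.3098,.0105],down(np.pi/2-.239))
im=bot.capture("top"); save(im,"t15",(200,80,400,260)); bricks(im,z=.111,roi=(270,90,335,250))
E
```

```text
clock: 29.2
ee_pos: [0.5945, 0.3033, 0.0832]
tool_rot: [-1.563, 0.191, -0.19]
contact_force: [1.1, 0.5, 1.2]
width: 0.0652
t 29.2 tcp [0.5945 0.3033 0.0832] jaw 1.328 y [-0.001 -0.    -1.   ] F [1.1 0.5 1.2] w 0.0652 q [ 0.38  0.71  1.38 -0.    1.06 -0.95]
shift cm [-0.36  7.42  0.53]
turn [-0.001 -0.004  0.002]
brick [ 0.3639 -0.1716] ang 0.009 size 58.6 37.4 px [303.6 234.7]
brick [ 0.4268 -0.1676] ang 0.013 size 57.9 36.9 px [302.  212.3]
brick [ 0.4754 -0.1656] ang -1.561 size 36.2 27.9 px [301.1 195.4]
brick [ 0.5254 -0.166 ] ang 0.048 size 59.9 41.4 px [301.2 177.7]
brick [ 0.5927 -0.1657] ang 0.03 size 59.6 37.4 px [300.9 155.3]
brick [ 0.6664 -0.1586] ang 0.084 size 84.5 42.9 px [298.2 130.9]
```

View pics/s15.png

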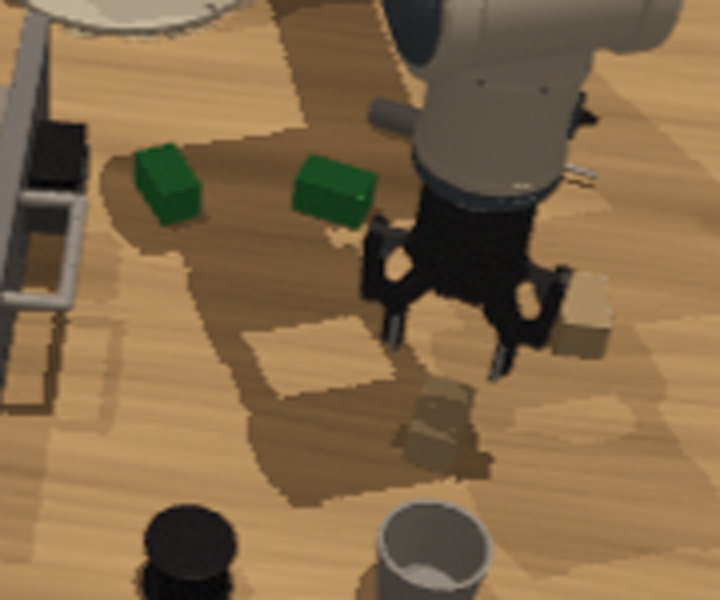

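View pics/t15.png

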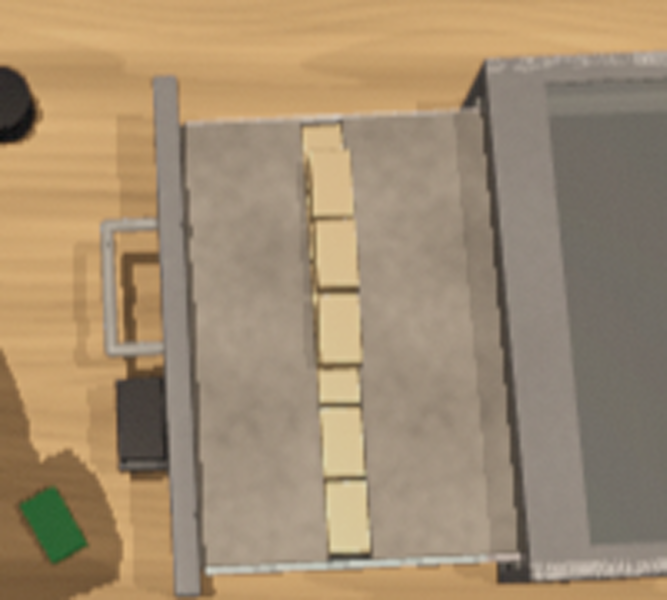

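```bash
python3 -m pendant '[[-0.2,3,0.3,0,0,0,6.5],[-0.3,5.5,0.4,0,0,0,6.5],[-0.3,7,0.4,0,0,0,6.5],[-0.3,7.2,0.4,0,0,0,6.5],[-0.3,7.2,0.4,0,0,0,2.5],[-0.3,7.2,0.4,0,0,0,2.5],[-0.3,7.2,0.4,0,0,0,2.5],[-0.3,7.2,0.4,0,0,0,2.5],[-0.3,7.2,0.4,0,0,0,2.5],[-0.3,7.2,0.4,0,0,0,2.5]]'; python3 - <<'E'
from h import *
where(); rel([.461,-.1716,.23],down(np.pi/2+.0488),wp=[[.5934,.3098,.2]])
E
```

```text
clock: 30.3
ee_pos: [0.5933, 0.3087, 0.0127]
tool_rot: [-1.561, 0.189, -0.192]
contact_force: [-0.2, -1.0, 7.2]
width: 0.0351
t 30.3 tcp [0.5933 0.3087 0.0127] jaw 1.328 y [ 0.003  0.001 -1.   ] F [-0.2 -1.   7.2] w 0.0351 q [ 0.39  0.8   1.41 -0.    0.93 -0.94]
shift cm [  0.02 -18.73   0.14]
shift cm [ -1.25 -21.81 -49.77]
turn [-0.001 -0.292  0.002]
```

```bash
python3 -m pendant '[[0,-1,0,0,0,0,2.5],[0,-4,0,0,0,0,2.5],[0,-8,0,0,0,0,2.5],[0,-12,0,0,0,0,2.5],[0,-16,0,0,0,0,2.5],[0,-20,0,0,0,0,2.5],[0,-21.5,-4,0,-0.05,0,2.5],[-0.2,-21.5,-8,0,-0.1,0,2.5],[-0.4,-21.5,-12,0,-0.16,0,2.5],[-0.5,-21.5,-16,0,-0.22,0,2.5],[-0.6,-21.5,-20,0,-0.28,0,2.5],[-0.7,-21.5,-24,0,-0.292,0,2.5]]'; python3 - <<'E'
from h import *
where(); rel([.461,-.1716,.135],down(np.pi/2+.0488))
E
```

```text
clock: 31.5
ee_pos: [0.5271, 0.0757, 0.2271]
tool_rot: [-1.57, -0.042, 0.04]
contact_force: [0.1, -0.1, -1.2]
width: 0.0348
t 31.5 tcp [0.5271 0.0757 0.2271] jaw 1.623 y [ 0.001  0.    -1.   ] F [ 0.1 -0.1 -1.2] w 0.0348 q [ 0.03  0.37  1.58 -0.    1.19 -1.59]
shift cm [ -7.9    9.2  -24.35]
turn [0.    0.003 0.001]
```

```bash
python3 -m pendant '[[-1.3,0,-4,0,0,0,2.5],[-2.6,0,-8,0,0,0,2.5],[-3.9,0,-12,0,0,0,2.5],[-5.2,0,-16,0,0,0,2.5],[-6.6,0,-20,0,0,0,2.5],[-7.7,1,-23.5,0,0,0,2.5],[-7.9,4,-24.3,0,0,0,2.5],[-7.9,8,-24.3,0,0,0,2.5],[-7.9,9.2,-24.3,0,0,0,2.5],[-7.9,9.2,-24.3,0,0,0,2.5],[-7.9,9.2,-24.3,0,0,0,2.5]]'; python3 - <<'E'
from h import *
where(); rel([.461,-.1716,.0878],down(np.pi/2+.0488))
im2=bot.capture("scene"); save(im2,"s16",(140,100,300,240))
E
```

```text
clock: 32.6
ee_pos: [0.4612, -0.1698, 0.1349]
tool_rot: [-1.571, -0.039, 0.038]
contact_force: [-0.3, 0.2, -1.1]
width: 0.0351
t 32.6 tcp [ 0.4612 -0.1698  0.1349] jaw 1.62 y [ 0.001 -0.001 -1.   ] F [-0.3  0.2 -1.1] w 0.0351 q [-0.47  0.44  1.78 -0.    0.92 -2.09]
shift cm [-0.04  4.71 -0.18]
turn [0.001 0.    0.001]
```

View pics/s16.png

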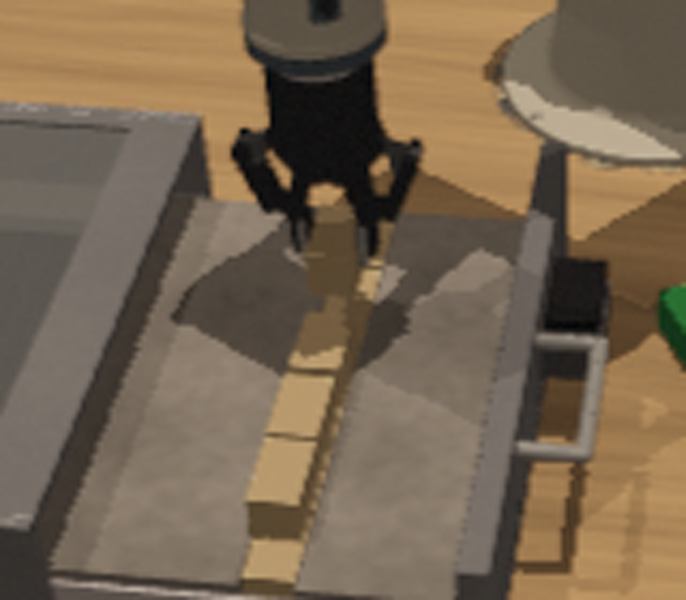

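```bash
python3 -m pendant '[[0,1,-0.15,0,0,0,2.5],[0,2,-0.15,0,0,0,2.5],[0,3,-0.15,0,0,0,2.5],[0,3.8,-0.15,0,0,0,2.5],[0,4.3,-0.15,0,0,0,2.5],[0,4.6,-0.15,0,0,0,2.5],[0,4.6,-0.15,0,0,0,2.5]]';python3 - <<'E'
from h import *
where()
E
```

```text
clock: 33.35
ee_pos: [0.4608, -0.1711, 0.0878]
tool_rot: [-1.571, -0.039, 0.039]
contact_force: [0.5, -0.4, -0.6]
width: 0.0347
t 33.35 tcp [ 0.4608 -0.1711  0.0878] jaw 1.62 y [-0. -0. -1.] F [ 0.5 -0.4 -0.6] w 0.0347 q [-0.48  0.52  1.83 -0.    0.8  -2.1 ]
```

```bash
python3 -m pendant '[[0,0.15,0,0,0,0,2.5],[0,0.25,0,0,0,0,2.5]]';python3 - <<'E'
from h import *
where()
E
```

```text
clock: 33.55
ee_pos: [0.461, -0.1714, 0.0874]
tool_rot: [-1.572, -0.04, 0.038]
contact_force: [-20.1, 2.6, 82.0]
width: 0.0347
t 33.55 tcp [ 0.461  -0.1714  0.0874] jaw 1.62 y [ 0.001 -0.001 -1.   ] F [-20.1   2.6  82. ] w 0.0347 q [-0.48  0.52  1.83 -0.    0.8  -2.1 ]
```

```bash
python3 -m pendant '[[0,-0.2,0,0,0,0,4.5],[0,-0.2,0,0,0,0,5.5],[0,-0.2,0,0,0,0,6],[0,-2,0,0,0,0,6],[0,-5,0,0,0,0,6.5],[0,-9,0,0,0,0,6.5],[0,-13,0,0,0,0,6.5],[0,-15,4,0,0,0,6.5],[0,-15,8,0,0,0,6.5],[0.5,-15,12,0,0,0,6.5],[1,-15,16,0,0,0,6.5],[1.5,-15,20,0,0,0,6.5]]'; python3 - <<'E'
from h import *
bot.capture("scene")
for d in bot.place_of("brick1","scene"): print(np.round(d["xyz"],4),round(d["confidence"],2))
where();rel([.4611,.4158,.08],down(np.pi/2+.074),wp=[[.4611,.4158,.23]])
E
```

```text
clock: 34.75
ee_pos: [0.4659, 0.031, 0.2352]
tool_rot: [-1.57, -0.039, 0.038]
contact_force: [-0.1, -0.5, 1.2]
width: 0.0645
[0.3617 0.0806 0.0152] 0.77
[0.4574 0.414  0.0198] 0.66
[ 0.4587 -0.1757  0.0927] 0.65
[ 0.6536 -0.1585  0.0951] 0.58
[ 0.5861 -0.1669  0.0969] 0.5
[0.346  0.219  0.0186] 0.5
t 34.85 tcp [0.4659 0.0332 0.235 ] jaw 1.624 y [-0.     0.001 -1.   ] F [0.6 0.5 0.9] w 0.0648 q [-0.06  0.27  1.71  0.    1.16 -1.68]
shift cm [ 1.55  0.54 38.23]
shift cm [ 1.55 15.54 38.22]
turn [-0.001 -0.021 -0.   ]
```

```bash
python3 -m pendant '[[0,0,4,0,0,0,6.5],[0.2,0,8.5,0,0,0,6.5],[0.4,0,13,0,0,0,6.5],[0.7,0,17.5,0,-0.02,0,6.5],[1,0,22,0,-0.02,0,6.5],[1.2,0,26.5,0,-0.02,0,6.5],[1.4,0,31,0,-0.02,0,6.5],[1.5,2,35,0,-0.02,0,6.5],[1.5,6,38,0,-0.02,0,6.5],[1.5,11,38,0,-0.02,0,6.5],[1.5,15.3,38,0,-0.02,0,6.5],[1.5,15.3,38,0,-0.02,0,6.5]]'; python3 - <<'E'
from h import *
where();im2=bot.capture("scene"); save(im2,"s17",(260,130,440,280));rel([.4611,.4158,.0105],down(np.pi/2+.074))
im=bot.capture("top"); save(im,"t17",(60,80,400,320)); bricks(im,z=.111,roi=(270,90,335,250))
E
```

```text
clock: 36.05
ee_pos: [0.4596, 0.4074, 0.0769]
tool_rot: [-1.576, -0.048, 0.061]
contact_force: [0.1, 0.0, 1.4]
width: 0.0648
t 36.05 tcp [0.4596 0.4074 0.0769] jaw 1.64 y [-0.008 -0.006 -1.   ] F [0.1 0.  1.4] w 0.0648 q [ 0.63  0.66  1.52 -0.    0.97 -1.01]
shift cm [0.07 6.98 0.76]
turn [ 0.003 -0.005 -0.005]
brick [ 0.3639 -0.1717] ang 0.009 size 58.6 37.4 px [303.8 234.6]
brick [ 0.4122 -0.1692] ang -1.52 size 37.3 28.0 px [302.6 217.4]
brick [ 0.4602 -0.1712] ang 0.011 size 60.4 38.0 px [303.2 200.5]
brick [ 0.5252 -0.1663] ang 0.063 size 60.1 41.1 px [301.3 177.5]
brick [ 0.5926 -0.1663] ang 0.061 size 59.4 37.7 px [300.9 155.3]
brick [ 0.6669 -0.159 ] ang 0.019 size 83.0 44.8 px [298.4 130.9]
```

View pics/s17.png

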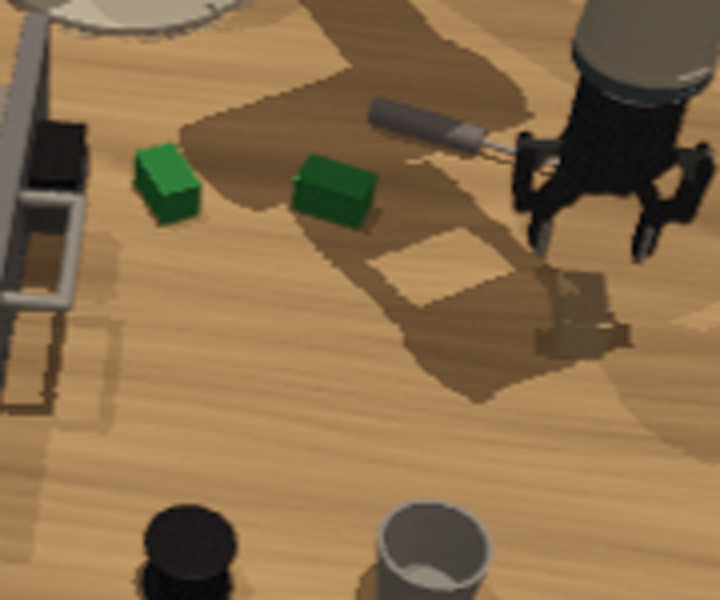

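View pics/t17.png

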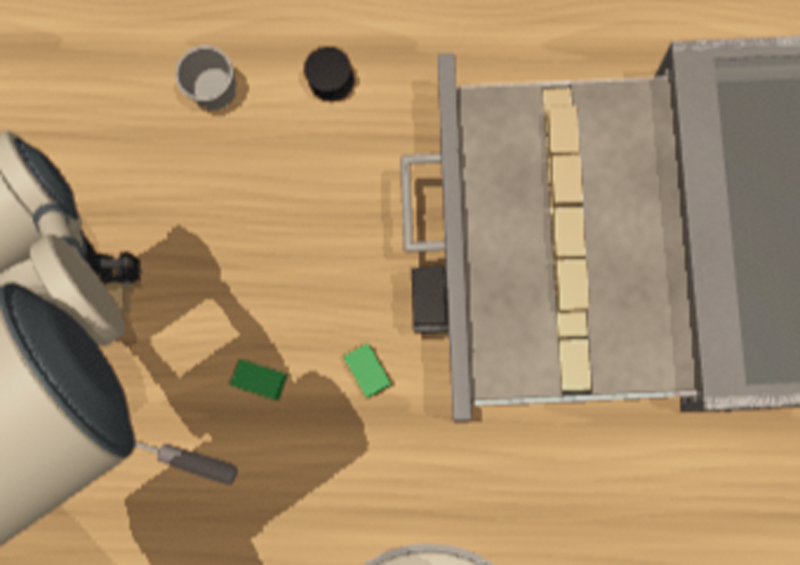

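```bash
python3 -m pendant '[[0.1,3,0.3,0,0,0,6.5],[0.1,5,0.4,0,0,0,6.5],[0.1,6.3,0.4,0,0,0,6.5],[0.1,6.3,0.4,0,0,0,6.5]]'; python3 - <<'E'
from h import *
where();rel([.4611,.4158,.0115],down(np.pi/2+.074))
E
```

```text
clock: 36.55
ee_pos: [0.4635, 0.4137, 0.0199]
tool_rot: [-1.57, -0.054, 0.054]
contact_force: [-0.1, -0.3, 0.7]
width: 0.0648
t 36.55 tcp [0.4635 0.4137 0.0199] jaw 1.64 y [ 0.  0. -1.] F [-0.1 -0.3  0.7] w 0.0648 q [ 0.63  0.74  1.54 -0.    0.86 -1.01]
shift cm [-0.23  0.84  0.22]
turn [-0.    -0.005  0.   ]
```

```bash
python3 -m pendant '[[-0.1,0.4,0.15,0,0,0,6.5],[-0.2,0.8,0.2,0,0,0,6.5],[-0.2,0.8,0.2,0,0,0,2.5],[-0.2,0.8,0.2,0,0,0,2.5],[-0.2,0.8,0.2,0,0,0,2.5],[-0.2,0.8,0.2,0,0,0,2.5],[-0.2,0.8,0.2,0,0,0,2.5],[-0.2,0.8,0.2,0,0,0,2.5]]'; python3 - <<'E'
from h import *
where();rel([.397,-.1745,.23],down(np.pi/2+.0488),wp=[[.4611,.4158,.2]])
E
```

```text
clock: 37.35
ee_pos: [0.4611, 0.4158, 0.012]
tool_rot: [-1.57, -0.055, 0.054]
contact_force: [-2.7, -0.6, 6.7]
width: 0.0348
t 37.35 tcp [0.4611 0.4158 0.012 ] jaw 1.64 y [ 0.001  0.    -1.   ] F [-2.7 -0.6  6.7] w 0.0348 q [ 0.64  0.76  1.54  0.    0.84 -1.  ]
shift cm [ 1.00e-02 -1.88e+01  0.00e+00]
shift cm [-10.46 -21.84 -58.44]
turn [-0.     0.02   0.001]
```

```bash
python3 -m pendant '[[0,-1,0,0,0,0,2.5],[0,-4,0,0,0,0,2.5],[0,-8,0,0,0,0,2.5],[0,-12,0,0,0,0,2.5],[0,-16,0,0,0,0,2.5],[0,-20,0,0,0,0,2.5],[-0.5,-21.5,-4,0,0.02,0,2.5],[-1.2,-21.5,-8,0,0.02,0,2.5],[-2,-21.5,-12.5,0,0.02,0,2.5],[-2.8,-21.5,-17,0,0.02,0,2.5],[-3.6,-21.5,-21.5,0,0.02,0,2.5],[-4.4,-21.5,-26,0,0.02,0,2.5]]'; python3 - <<'E'
from h import *
where();rel([.397,-.1745,.135],down(np.pi/2+.0488),wp=[[.397,-.1745,.23]])
E
```

```text
clock: 38.55
ee_pos: [0.4343, 0.1516, 0.2271]
tool_rot: [-1.57, -0.04, 0.038]
contact_force: [0.9, 0.4, -1.6]
width: 0.0349
t 38.55 tcp [0.4343 0.1516 0.2271] jaw 1.62 y [ 0.001  0.    -1.   ] F [ 0.9  0.4 -1.6] w 0.0349 q [ 0.21  0.27  1.74 -0.    1.13 -1.41]
shift cm [ -5.35  -0.3  -32.38]
shift cm [ -5.35   9.2  -32.38]
turn [-0.     0.001  0.001]
```

```bash
python3 -m pendant '[[-0.7,0,-4,0,0,0,2.5],[-1.4,0,-8.5,0,0,0,2.5],[-2.1,0,-13,0,0,0,2.5],[-2.9,0,-17.5,0,0,0,2.5],[-3.6,0,-22,0,0,0,2.5],[-4.4,0,-26.5,0,0,0,2.5],[-5,0,-30,0,0,0,2.5],[-5.35,1,-32.2,0,0,0,2.5],[-5.35,5,-32.4,0,0,0,2.5],[-5.35,9,-32.4,0,0,0,2.5],[-5.35,9.2,-32.4,0,0,0,2.5],[-5.35,9.2,-32.4,0,0,0,2.5]]'; python3 - <<'E'
from h import *
where();rel([.397,-.1745,.0871],down(np.pi/2+.0488))
im2=bot.capture("scene"); save(im2,"s18",(140,100,300,240))
E
```

```text
clock: 39.75
ee_pos: [0.3973, -0.1728, 0.1349]
tool_rot: [-1.57, -0.038, 0.04]
contact_force: [0.6, 0.1, -0.8]
width: 0.0347
t 39.75 tcp [ 0.3973 -0.1728  0.1349] jaw 1.62 y [-0.001  0.001 -1.   ] F [ 0.6  0.1 -0.8] w 0.0347 q [-0.55  0.37  1.92 -0.    0.85 -2.17]
shift cm [-0.03  4.78 -0.17]
turn [-0.001  0.    -0.001]
```

View pics/s18.png

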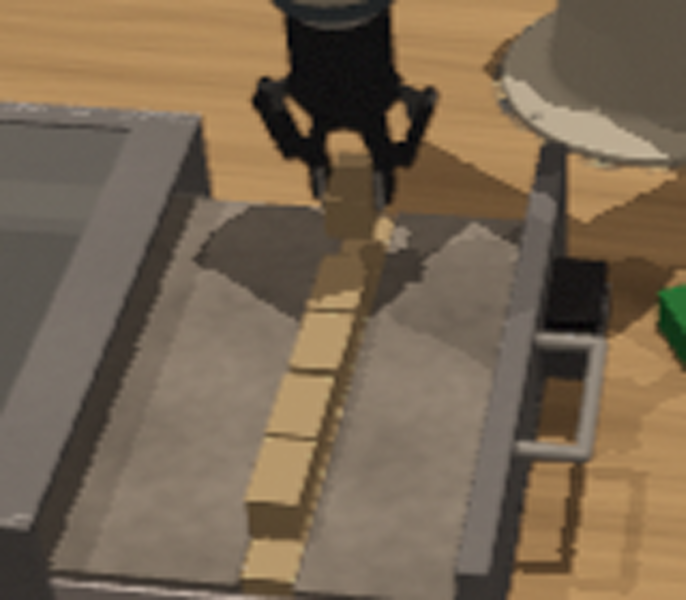

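```bash
python3 -m pendant '[[0,1,-0.15,0,0,0,2.5],[0,2,-0.15,0,0,0,2.5],[0,3,-0.15,0,0,0,2.5],[0,3.8,-0.15,0,0,0,2.5],[0,4.3,-0.15,0,0,0,2.5],[0,4.65,-0.15,0,0,0,2.5],[0,4.65,-0.15,0,0,0,2.5]]';python3 - <<'E'
from h import *
where()
E
```

```text
clock: 40.5
ee_pos: [0.3974, -0.1744, 0.0874]
tool_rot: [-1.57, -0.038, 0.039]
contact_force: [-0.4, -0.7, -1.1]
width: 0.035
t 40.5 tcp [ 0.3974 -0.1744  0.0874] jaw 1.62 y [-0.001  0.    -1.   ] F [-0.4 -0.7 -1.1] w 0.035 q [-0.55  0.46  1.96 -0.    0.72 -2.17]
```

```bash
python3 -m pendant '[[0,0.1,0,0,0,0,2.5],[0,0.15,0,0,0,0,2.5]]';python3 - <<'E'
from h import *
where()
E
```

```text
clock: 40.7
ee_pos: [0.3977, -0.1746, 0.0868]
tool_rot: [-1.571, -0.039, 0.038]
contact_force: [-5.4, 2.2, 28.3]
width: 0.0351
t 40.7 tcp [ 0.3977 -0.1746  0.0868] jaw 1.62 y [ 0.001 -0.    -1.   ] F [-5.4  2.2 28.3] w 0.0351 q [-0.55  0.47  1.96  0.    0.71 -2.17]
```

```bash
python3 -m pendant '[[0,-0.15,0,0,0,0,4.5],[0,-0.15,0,0,0,0,5.5],[0,-0.15,0,0,0,0,6],[0,-2,0,0,0,0,6],[0,-5,0,0,0,0,6.5],[0,-9,0,0,0,0,6.5],[0,-13,0,0,0,0,6],[0.5,-15,4,0,0,0,5],[1,-15,8.5,0,0,0,4],[1.5,-15,13,0,0,0,3],[2,-15,17.5,0,0,0,2],[2.5,-15,22,0,0,0,1]]'; python3 -m pendant '[[1,0,4,0,0,0,0],[2,0,8.5,0,0,0,0],[3,0,13,0,0,0,0],[3.5,0,17,0,0,0,0],[3.5,0,17,0,0,0,0]]'; python3 - <<'E'
from h import *
where()
im=bot.capture("top"); save(im,"t19",(200,80,400,260)); bricks(im,z=.111,roi=(270,90,335,250))
for d in bot.place_of("brick1","top"): print(np.round(d["xyz"],4),round(d["confidence"],2))
for d in bot.place_of("release_top","top")[:2]: print("r",np.round(d["xyz"],4),round(d["confidence"],2))
im2=bot.capture("scene"); save(im2,"s19",(140,100,300,240))
for d in bot.place_of("brick1","scene"): print("S",np.round(d["xyz"],4),round(d["confidence"],2))
E
```

```text
clock: 41.9
ee_pos: [0.4114, 0.0482, 0.2364]
tool_rot: [-1.571, -0.039, 0.038]
contact_force: [0.8, -0.0, -0.4]
width: 0.0098
clock: 42.4
ee_pos: [0.4385, 0.222, 0.2361]
tool_rot: [-1.569, -0.042, 0.041]
contact_force: [0.4, -0.7, 0.1]
width: 0.0001
t 42.4 tcp [0.4385 0.222  0.2361] jaw 1.624 y [ 0.001  0.001 -1.   ] F [ 0.4 -0.7  0.1] w 0.0001 q [ 0.35  0.3   1.66  0.    1.18 -1.28]
brick [ 0.3814 -0.1742] ang -0.009 size 93.9 40.3 px [304.2 228.9]
brick [ 0.4598 -0.1713] ang 0.043 size 61.5 37.3 px [303.2 200.5]
brick [ 0.5254 -0.1657] ang 0.039 size 59.6 41.3 px [301.3 177.6]
brick [ 0.5927 -0.1664] ang 0.049 size 59.3 37.7 px [300.9 155.3]
brick [ 0.6669 -0.1589] ang 0.019 size 83.0 44.8 px [298.4 130.9]
[ 0.5914 -0.1685  0.0955] 0.88
[ 0.3974 -0.1797  0.0941] 0.79
[ 0.5201 -0.1627  0.0906] 0.74
[ 0.4607 -0.1706  0.0904] 0.67
[ 0.6561 -0.1669  0.0933] 0.57
[0.3558 0.0834 0.0226] 0.5
[0.3462 0.2192 0.0196] 0.4
r [0.4418 0.0045 0.1195] 0.88
r [ 0.6547 -0.1593  0.0721] 0.5
S [0.3438 0.2195 0.0206] 0.83
S [ 0.6543 -0.1568  0.0962] 0.8
S [ 0.3948 -0.1759  0.0911] 0.62
S [ 0.4567 -0.1718  0.0947] 0.59
S [ 0.5188 -0.1722  0.0907] 0.55
S [0.3612 0.0853 0.0159] 0.5
S [ 0.5888 -0.1686  0.0973] 0.48
```

View pics/t19.png

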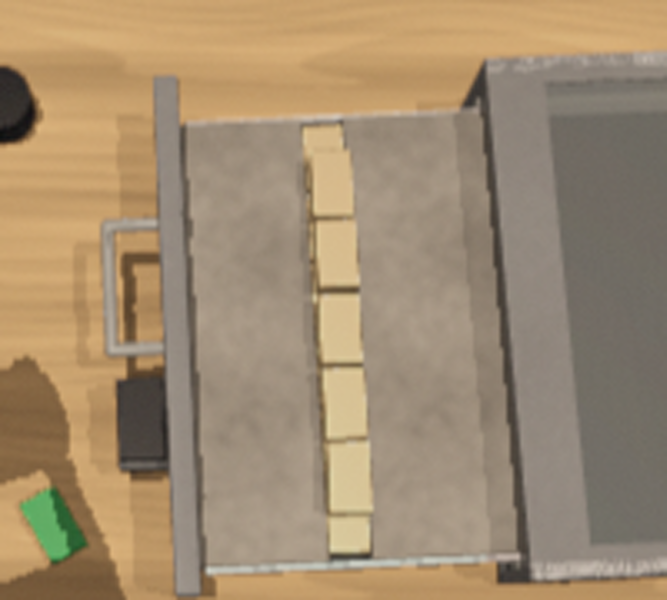

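View pics/s19.png

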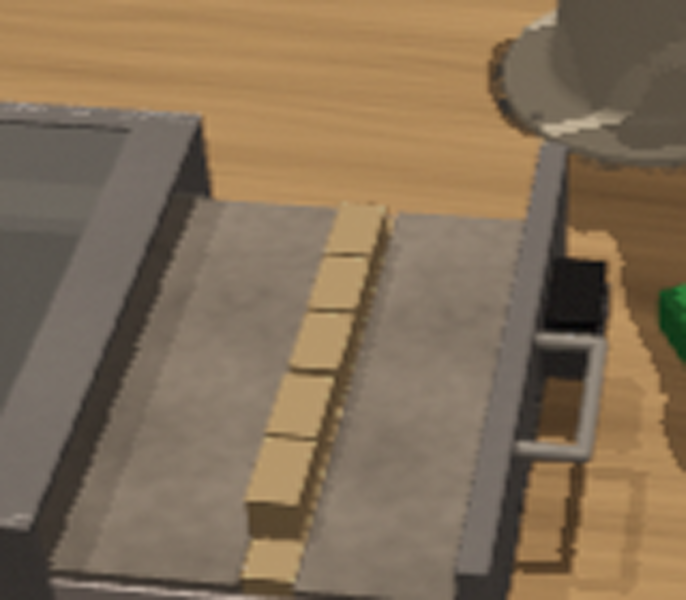

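```bash
python3 - <<'E'
from h import *
def f(p): return unproj("top",np.array(p)/3.335+[200,80]-0.35,.111)
mid=np.array([.5284,-.1683]); ey=np.array([np.cos(.0488),np.sin(.0488)]); ex=np.array([ey[1],-ey[0]])
for n,c in {"5":[(310,151),(352,149),(356,214),(314,217)],"4":[(315,220),(356,219),(361,288),(319,290)],"3":[(319,293),(360,293),(363,363),(322,365)],"2":[(322,367),(365,366),(369,437),(327,440)],"1":[(327,442),(369,440),(373,512),(330,514)]}.items():
    P=f(c)[:,:2]; m=P.mean(0); d=P[0]+P[1]-P[2]-P[3]
    print(n,np.round(m,4),"x,y in seam mm",np.round((m-mid)@ex*1e3,1),np.round((m-mid)@ey*1e3,1),"len",np.round(np.linalg.norm(d)/2*1e3,1),"yaw",round(np.arctan2(d[1],d[0])-.0488,3))
im=bot.capture("top"); save(im,"t20",(280,90,320,170),7.5); save(im,"t20b",(280,160,320,240),7.5)
E
```

```text
5 [ 0.6559 -0.163 ] x,y in seam mm 0.9 127.6 len 60.0 yaw -0.001
4 [ 0.5911 -0.1665] x,y in seam mm 1.2 62.7 len 62.5 yaw 0.003
3 [ 0.5251 -0.1685] x,y in seam mm 0.1 -3.3 len 62.5 yaw -0.019
2 [ 0.4607 -0.1718] x,y in seam mm 0.2 -67.8 len 62.1 yaw 0.001
1 [ 0.3971 -0.1744] x,y in seam mm -0.3 -131.4 len 60.9 yaw -0.013
```

View pics/t20.png

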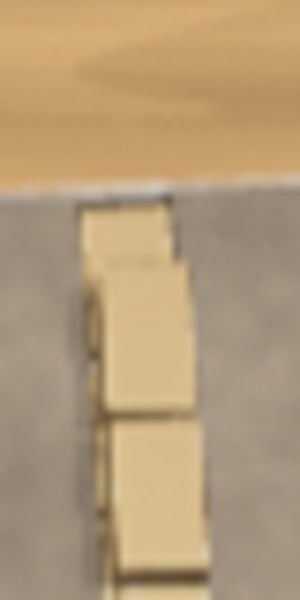

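View pics/t20b.png

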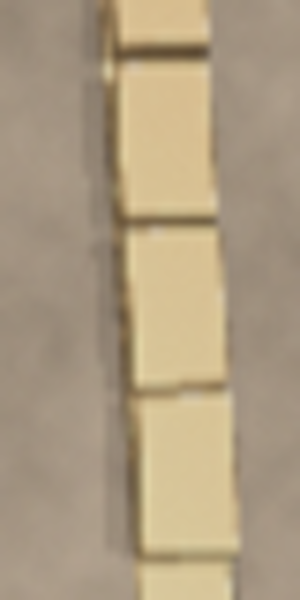

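```bash
python3 - <<'E'
from h import *
im=bot.capture("top"); save(im,"t21",(225,170,265,230),10)
s=bot.capture("scene"); save(s,"s21",(250,140,300,190),12)
E
```

```text
(no output)
```

View pics/t21.png

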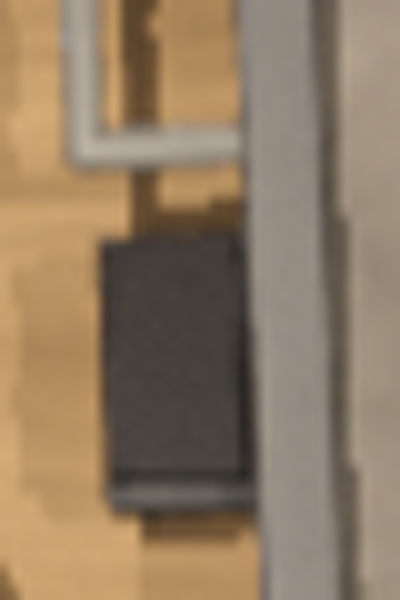

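View pics/s21.png

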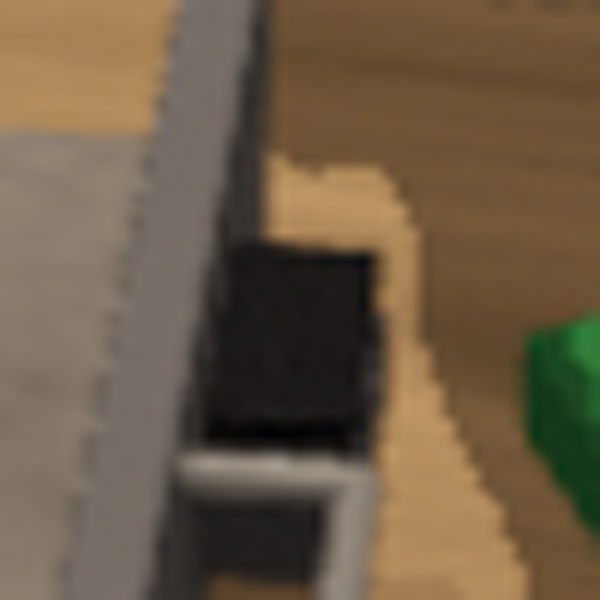

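```bash
python3 - <<'E'
from h import *
P=unproj("top",np.array([(104,240),(238,235),(245,470),(110,472)])/10+[225,170]-.45,.115); print(np.round(P,4),np.round(P.mean(0),4))
Q=unproj("top",np.array([(68,70),(103,70),(258,400),(250,300)])/10+[225,170]-.45,.118);print(np.round(Q,4))
where(); rel([P.mean(0)[0],P.mean(0)[1],.125],down(np.pi/2+.0488))
E
```

```text
[[ 0.4776  0.0227  0.115 ]
 [ 0.4794 -0.0154  0.115 ]
 [ 0.4123 -0.0182  0.115 ]
 [ 0.4114  0.0198  0.115 ]] [0.4452 0.0022 0.115 ]
[[ 0.5262  0.0337  0.118 ]
 [ 0.5263  0.0237  0.118 ]
 [ 0.4318 -0.0217  0.118 ]
 [ 0.4602 -0.0191  0.118 ]]
t 42.8 tcp [0.4384 0.2171 0.2364] jaw 1.619 y [ 0. -0. -1.] F [-0.2 -0.1 -0.6] w 0.0001 q [ 0.34  0.3   1.66 -0.    1.18 -1.28]
shift cm [ -0.35  11.14 -21.49]
turn [ 0.    -0.001  0.   ]
```

```bash
python3 -m pendant '[[0,0,-4,0,0,0,0],[0,0,-8,0,0,0,0],[-0.2,0,-12,0,0,0,0],[-0.3,0,-16,0,0,0,0],[-0.35,0,-19.5,0,0,0,0],[-0.35,2,-21.2,0,0,0,0],[-0.35,6,-21.2,0,0,0,0],[-0.35,9,-21.2,0,0,0,0],[-0.35,9.8,-21.2,0,0,0,0],[-0.35,9.8,-21.2,0,0,0,0]]'; python3 - <<'E'
from h import *
where(); rel([.4452,.0045,.103],down(np.pi/2+.0488))
s=bot.capture("scene"); save(s,"s22",(220,110,320,200),6)
E
```

```text
clock: 43.8
ee_pos: [0.4447, 0.0058, 0.1379]
tool_rot: [-1.57, -0.037, 0.04]
contact_force: [-0.3, -0.5, 0.3]
width: -0.0001
t 43.8 tcp [0.4447 0.0058 0.1379] jaw 1.619 y [-0.002  0.    -1.   ] F [-0.3 -0.5  0.3] w -0.0001 q [-0.12  0.38  1.89  0.    0.88 -1.74]
shift cm [ 0.05  3.49 -0.14]
turn [-0.    -0.    -0.002]
```

View pics/s22.png

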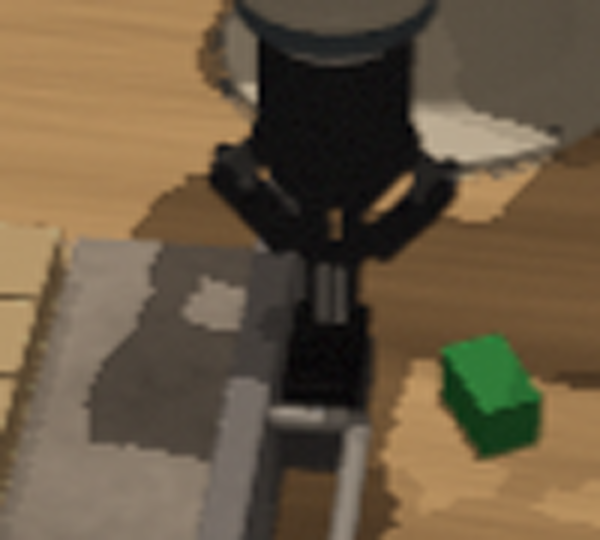

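```bash
python3 -m pendant '[[0,-1,0,0,0.14,0,0],[0,-1,0,0,0.28,0,0],[0,-1,0,0,0.42,0,0],[0,-1,0,0,0.56,0,0],[0,-1,0,0,0.7,0,0],[0,-1,0,0,0.84,0,0],[0,-1,0,0,0.98,0,0],[0,-1,0,0,1.12,0,0],[0,-1,0,0,1.26,0,0],[0,-1,0,0,1.4,0,0],[0,-1,0,0,1.54,0,0],[0,-1,0,0,1.57,0,0]]'; python3 -m pendant '[[0,0,0,0,0,0,0],[0,0,0,0,0,0,0]]'; python3 - <<'E'
from h import *
where(); rel([.4452,.0045,.113],down(.0488))
E
```

```text
clock: 45.05
ee_pos: [0.4462, 0.006, 0.1499]
tool_rot: [-1.229, 1.173, -1.176]
contact_force: [-0.5, -0.4, 0.4]
width: 0.0001
clock: 45.25
ee_pos: [0.4456, 0.006, 0.1489]
tool_rot: [-1.233, 1.169, -1.17]
contact_force: [-0.4, 0.5, -0.1]
width: 0.0
t 45.25 tcp [0.4456 0.006  0.1489] jaw 0.053 y [ 0.001 -0.    -1.   ] F [-0.4  0.5 -0.1] w 0.0 q [-0.12  0.36  1.87 -0.    0.9  -0.17]
shift cm [ 0.15  3.59 -0.05]
turn [-0.001  0.005  0.   ]
```

```bash
python3 -m pendant '[[0.1,1.5,0,0,0,0,0],[0.1,3,0,0,0,0,0],[0.1,3.6,0,0,0,0,0],[0.1,4,0,0,0,0,0],[0.1,4.4,0,0,0,0,0],[0.1,4.4,0,0,0,0,0]]'; python3 - <<'E'
from h import *
where()
E
```

```text
clock: 45.85
ee_pos: [0.4451, 0.0051, 0.1042]
tool_rot: [-1.233, 1.172, -1.172]
contact_force: [-3.0, -0.5, 4.1]
width: 0.0002
t 45.85 tcp [0.4451 0.0051 0.1042] jaw 0.051 y [-0.  0. -1.] F [-3.  -0.5  4.1] w 0.0002 q [-0.12  0.44  1.92 -0.    0.78 -0.17]
```

```bash
python3 -m pendant '[[0,0.05,0,0,0,0,0],[0,0.1,0,0,0,0,0]]'; python3 - <<'E'
from h import *
where()
E
```

```text
clock: 46.05
ee_pos: [0.4452, 0.0051, 0.1035]
tool_rot: [-1.233, 1.172, -1.172]
contact_force: [-3.8, 0.1, 4.3]
width: 0.0
t 46.05 tcp [0.4452 0.0051 0.1035] jaw 0.05 y [-0. -0. -1.] F [-3.8  0.1  4.3] w 0.0 q [-0.12  0.44  1.92 -0.    0.78 -0.17]
```

```bash
python3 -m pendant '[[0.3,0,0,0,0,0,0],[0.6,0,0,0,0,0,0],[0.9,0,0,0,0,0,0],[1.2,0,0,0,0,0,0],[1.5,0,0,0,0,0,0],[1.8,0,0,0,0,0,0],[2.1,0,0,0,0,0,0],[2.4,0,0,0,0,0,0],[2.7,0,0,0,0,0,0],[3,0,0,0,0,0,0]]'; python3 - <<'E'
from h import *
where()
im=bot.capture("top"); save(im,"t23",(200,80,400,260))
s=bot.capture("scene"); save(s,"s23",(140,100,300,240))
E
```

```text
clock: 47.05
ee_pos: [0.4471, -0.0252, 0.1033]
tool_rot: [-1.232, 1.172, -1.173]
contact_force: [2.5, 4.5, 4.9]
width: 0.0001
t 47.05 tcp [ 0.4471 -0.0252  0.1033] jaw 0.05 y [ 0.001 -0.    -1.   ] F [2.5 4.5 4.9] w 0.0001 q [-0.19  0.45  1.92  0.    0.78 -0.24]
```

View pics/s23.png

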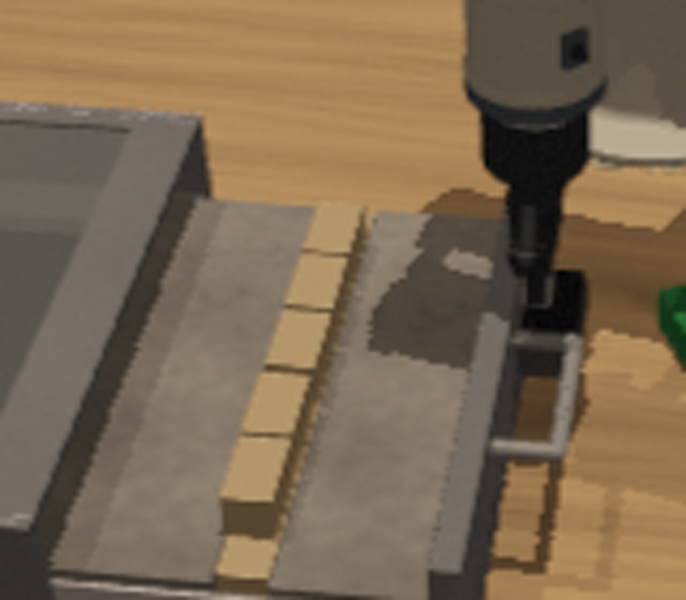

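```bash
python3 -m pendant '[[0.4,0,0,0,0,0,0],[0.9,0,0,0,0,0,0],[1.5,0,0,0,0,0,0],[2.2,0,0,0,0,0,0],[3,0,0,0,0,0,0],[3.8,0,0,0,0,0,0],[4.6,0,0,0,0,0,0],[5.4,0,0,0,0,0,0],[6.2,0,0,0,0,0,0],[7,0,0,0,0,0,0],[7.7,0,0,0,0,0,0],[8.3,0,0,0,0,0,0]]'; python3 -m pendant '[[0.6,0,0,0,0,0,0],[1.3,0,0,0,0,0,0],[2,0,0,0,0,0,0],[2.8,0,0,0,0,0,0],[3.6,0,0,0,0,0,0],[4.4,0,0,0,0,0,0],[5.2,0,0,0,0,0,0],[5.9,0,0,0,0,0,0],[6.5,0,0,0,0,0,0],[7,0,0,0,0,0,0],[7.4,0,0,0,0,0,0],[7.7,0,0,0,0,0,0]]'; python3 - <<'E'
from h import *
where()
im=bot.capture("top"); save(im,"t24",(200,80,400,260))
s=bot.capture("scene"); save(s,"s24",(120,100,280,240))
E
```

```text
clock: 48.35
ee_pos: [0.4516, -0.1082, 0.1034]
tool_rot: [-1.231, 1.172, -1.173]
contact_force: [5.2, 5.2, 4.1]
width: -0.0001
clock: 49.55
ee_pos: [0.4555, -0.185, 0.1034]
tool_rot: [-1.231, 1.171, -1.173]
contact_force: [6.6, 5.4, 3.7]
width: 0.0001
t 49.55 tcp [ 0.4555 -0.185   0.1034] jaw 0.05 y [ 0.001 -0.    -1.   ] F [6.6 5.4 3.7] w 0.0001 q [-0.51  0.49  1.81  0.    0.84 -0.56]
```

View pics/s24.png

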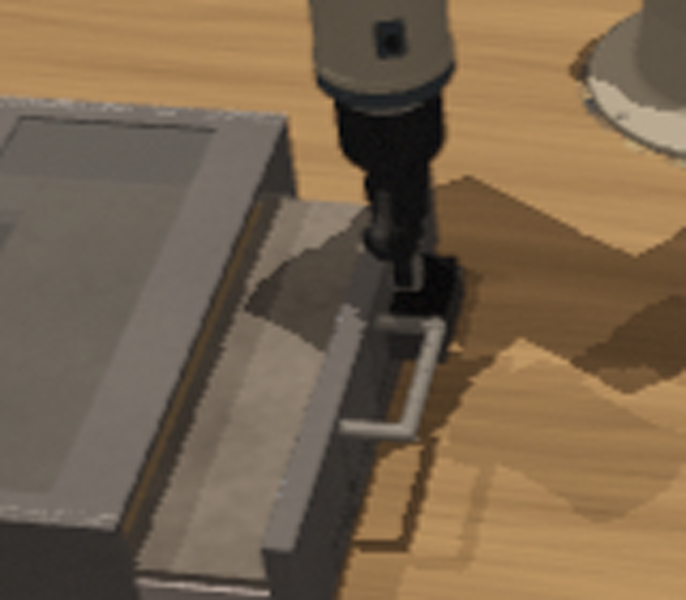

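View pics/t24.png

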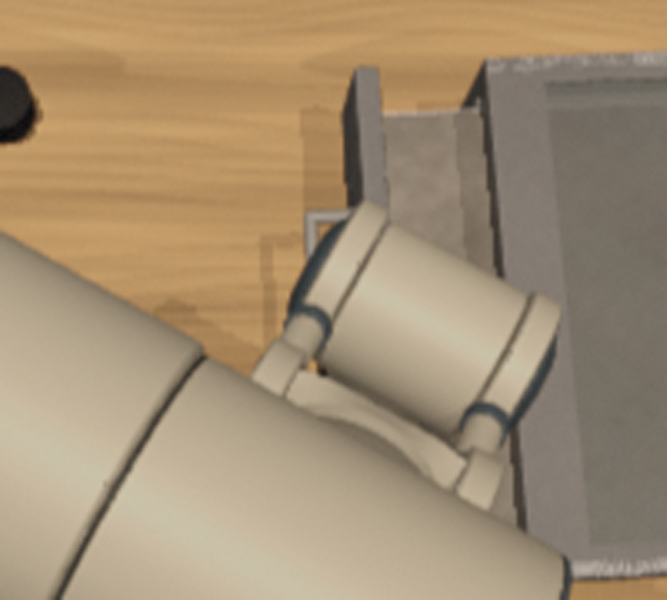

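```bash
python3 -m pendant '[[0.5,0,0,0,0,0,0],[1.1,0,0,0,0,0,0],[1.8,0,0,0,0,0,0],[2.6,0,0,0,0,0,0],[3.4,0,0,0,0,0,0],[4.2,0,0,0,0,0,0],[5,0,0,0,0,0,0],[5.7,0,0,0,0,0,0],[6.4,0,0,0,0,0,0],[7,0,0,0,0,0,0],[7.5,0,0,0,0,0,0],[7.9,0,0,0,0,0,0]]'; python3 - <<'E'
from h import *
where()
E
```

```text
clock: 50.85
ee_pos: [0.4592, -0.2636, 0.1034]
tool_rot: [-1.232, 1.172, -1.173]
contact_force: [7.5, 5.3, 5.5]
width: -0.0
t 50.85 tcp [ 0.4592 -0.2636  0.1034] jaw 0.05 y [ 0.001  0.    -1.   ] F [7.5 5.3 5.5] w -0.0 q [-0.63  0.53  1.72  0.    0.89 -0.68]
```

```bash
python3 -m pendant '[[0.2,0,0,0,0,0,0],[0.4,0,0,0,0,0,0],[0.6,0,0,0,0,0,0],[0.8,0,0,0,0,0,0],[1,0,0,0,0,0,0],[1.1,0,0,0,0,0,0]]'; python3 - <<'E'
from h import *
where()
E
```

```text
clock: 51.45
ee_pos: [0.4597, -0.2745, 0.1034]
tool_rot: [-1.232, 1.172, -1.173]
contact_force: [5.7, 4.1, 5.7]
width: -0.0003
t 51.45 tcp [ 0.4597 -0.2745  0.1034] jaw 0.05 y [ 0.001  0.    -1.   ] F [5.7 4.1 5.7] w -0.0003 q [-0.65  0.53  1.71  0.    0.9  -0.7 ]
```

```bash
python3 -m pendant '[[0.1,0,0,0,0,0,0],[0.2,0,0,0,0,0,0],[0.3,0,0,0,0,0,0]]'; python3 - <<'E'
from h import *
where()
E
```

```text
clock: 51.75
ee_pos: [0.4598, -0.2773, 0.1034]
tool_rot: [-1.232, 1.172, -1.172]
contact_force: [8.5, 15.2, 9.5]
width: 0.0003
t 51.75 tcp [ 0.4598 -0.2773  0.1034] jaw 0.05 y [ 0.001  0.    -1.   ] F [ 8.5 15.2  9.5] w 0.0003 q [-0.65  0.54  1.7   0.    0.9  -0.7 ]
```

```bash
python3 -m pendant '[[0.05,0,0,0,0,0,0],[0.1,0,0,0,0,0,0]]'; python3 - <<'E'
from h import *
where()
E
```

```text
clock: 51.95
ee_pos: [0.4598, -0.2773, 0.1033]
tool_rot: [-1.231, 1.173, -1.171]
contact_force: [8.7, 17.9, 10.0]
width: 0.0002
t 51.95 tcp [ 0.4598 -0.2773  0.1033] jaw 0.05 y [ 0.     0.002 -1.   ] F [ 8.7 17.9 10. ] w 0.0002 q [-0.66  0.54  1.7   0.    0.9  -0.71]
```

```bash
python3 -m pendant '[[-0.1,0,0,0,0,0,0],[-0.15,-0.5,0,0,0,0,0],[-0.2,-1.2,0,0,0,0,0],[-0.4,-2,0,0,0,0,0],[-0.7,-5,0,0,0,0,0],[-0.7,-9,0,0,0,0,0],[-0.7,-13,0,0,0,0,0],[-4,-15,0,0,0,0,0],[-8,-15,0,0,0,0,0],[-12,-15,0,0,0,0,0],[-16,-15,0,0,0,0,0],[-20,-15,0,0,0,0,0]]'; python3 -m pendant '[[-4,0,0,0,0,0,0],[-8.5,0,0,0,0,0,0],[-13,0,0,0,0,0,0],[-17.5,0,0,0,0,0,0],[-22,0,0,0,0,0,0],[-26,0,0,0,0,0,0],[-28,0,0,0,0,0,0],[-28,0,0,0,0,0,0]]'; python3 - <<'E'
from h import *
where()
im=bot.capture("top"); save(im,"t25"); save(im,"t25z",(300,85,492,265))
s=bot.capture("scene"); save(s,"s25",(20,100,220,260))
E
```

```text
clock: 53.15
ee_pos: [0.4486, -0.0773, 0.2537]
tool_rot: [-1.232, 1.173, -1.173]
contact_force: [0.3, 0.0, 0.4]
width: -0.0002
clock: 53.95
ee_pos: [0.4347, 0.2029, 0.2536]
tool_rot: [-1.234, 1.171, -1.17]
contact_force: [-0.1, -0.0, -0.7]
width: 0.0003
t 53.95 tcp [0.4347 0.2029 0.2536] jaw 0.053 y [-0.  0. -1.] F [-0.1 -0.  -0.7] w 0.0003 q [0.31 0.26 1.66 0.   1.22 0.26]
```

View pics/t25.png

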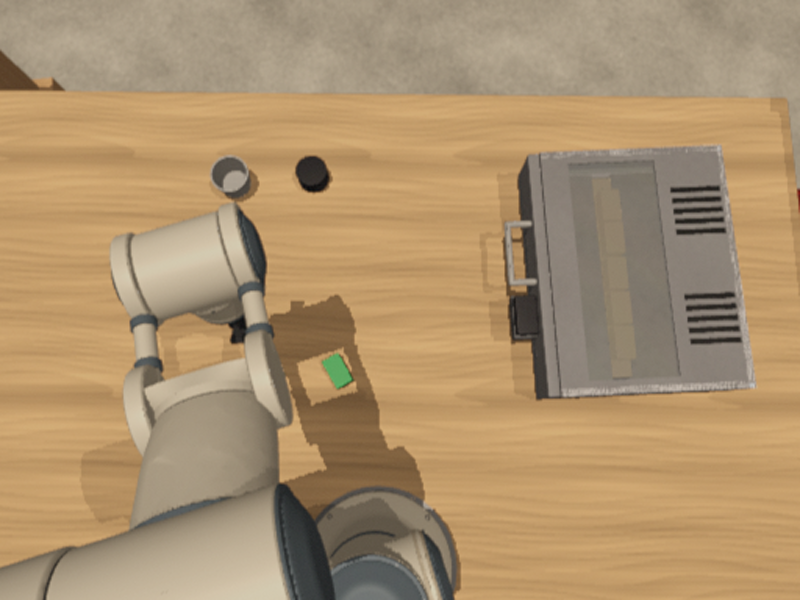

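View pics/t25z.png

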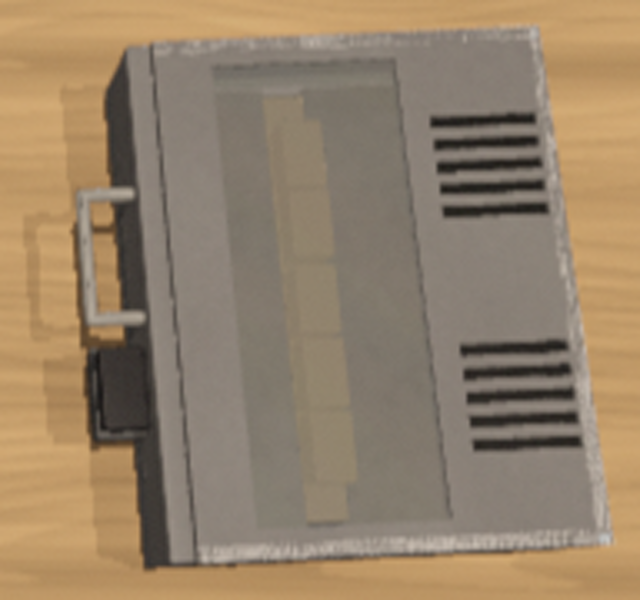

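View pics/s25.png

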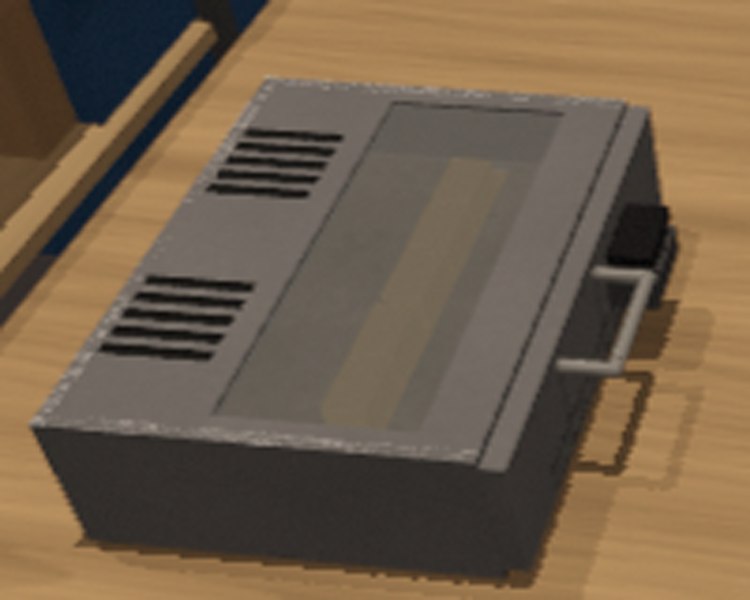

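```bash
python3 - <<'E'
from h import *
def f(p,z): return unproj("top",np.array(p)/3.3333+[300,85]-.35,z)[:,:2]
a=f([(264,95),(303,94),(308,523),(346,522)],.075); mid=a.mean(0); print("mid",mid)
ey=np.array([np.cos(.0488),np.sin(.0488)]); ex=np.array([ey[1],-ey[0]])
b=f([(285,122),(322,120),(317,482),(356,480)],.111); m=b.mean(0)
print("course2 mid rel",np.round((m-mid)@ex*1e3,1),np.round((m-mid)@ey*1e3,1),"len",np.linalg.norm(b[0]-b[2]),"expected .32")
seam=f([(308,187),(312,260),(320,335),(328,408)],.111)
for s in seam: print(np.round((s-mid)@ex*1e3,1),np.round((s-mid)@ey*1e3,1))
g=f([(152,44),(197,562)],.14); h=f([(148,44),(190,562)],.135); print("gap case/panel",np.round((h-g)@-ex*1e3,1))
for t in ["tumbler","spool","driver"]:
    print(t,[np.round(d["xyz"],3) for d in bot.place_of(t,"scene")[:1]])
where()
E
```

```text
mid [ 0.54355327 -0.43600803]
course2 mid rel 2.0 -2.9 len 0.31804077356858823 expected .32
1.9 95.5
-1.3 29.8
-1.1 -36.6
-0.8 -99.9
gap case/panel [2.4 4.6]
tumbler [array([0.737, 0.301, 0.002])]
spool [array([0.753, 0.148, 0.002])]
driver [array([ 0.461, -0.264,  0.116])]
t 54.2 tcp [0.4354 0.1999 0.2534] jaw 0.049 y [-0. -0. -1.] F [-0.1 -0.1 -0.5] w 0.0 q [ 0.31  0.26  1.66 -0.    1.22  0.26]
```

```bash
python3 - <<'E'
from h import *
print(bot.close_job())
E
```

```text
the job is handed in; nothing more can be done
None
```

I pulled the hearth out until it locked and laid all five buff bricks over the five seams. I then pressed the release, pushed the hearth home against its stop and backed the arm clear. The job is handed in at about 54 s; it gave no verdict.

**Bricks, hearth out:** each was within about 4 mm of its seam and of the row's centre line, with yaw error under 0.02 rad, measured from the top picture.

**Bricks, hearth home:** seen through the window, the course was unbroken. It sat about 3 mm off along the row and 2 mm across, against the 10 mm allowed.

**Hearth home:**
- The push stopped moving with the force rising to about 18 N, where I expected the stop.
- The pictures show the panel against the case with a 2 to 5 mm gap, which is about what I can resolve from the pixels. The limit is 6 mm.

**Things left alone:** the tumbler and spool read where they started, within the detector's error. I never moved near the two green bricks or the screwdriver. My last automatic check of the screwdriver gave a false hit on the release cap, so its final place was not measured. It was partly hidden in several pictures, but it looked unmoved while I was picking up the bricks.

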